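Rack the finish samples in order

ROBOT

A 7-joint arm with a two-finger parallel gripper is mounted at the origin on the work surface. World frame = base frame: x ahead of the robot, y to its left, z up, the work surface at z = 0. Lengths are in m, angles in rad, forces in N, time in s.
With the tool pointing down it reaches from about 0.425 to 0.925 m from the base axis. Payload 6.8 kg.
Tool frame: the origin (TCP) lies at the very end of the fingers, on their centre line; the grasp point (between the pads) lies 19 mm behind it; z points along the fingers, y is the line along which they close (so a half turn about z gives the same grasp; the last joint's range is limited). The gripper opens to 85 mm and grips with 20 to 120 N. Pads are 22 mm wide; open, the fingers measure 114 mm over their backs; the gripper's body (76 mm by 85 mm) begins 54 mm behind the grasp point. The pads swing forward as they close: fully open they stand 13 mm farther back than shut.
Start: joints at [-1.424, 0.477, 0.022, 1.555, -0.011, 1.109, -0.083], TCP at [0.17, 0.653, 0.231] pointing down, gripper open.
Joint ranges: [-2.96, 2.96], [-0.34, 2.1], [-1.41, 1.46], [0.24, 2.44], [-1.37, 4.51], [0.17, 1.92], [-2.96, 2.96]. Speed limits (rad/s): [2.39, 2.39, 3.14, 3.14, 3.14, 3.14, 3.14].

INTERFACE

Orientations are given as a rotation vector (axis times angle).
In Python, from bench import get_obs, grab_frame, hand_in gives the robot as it stands.
- The arm moves only by the tool drive_tool, never from a script. Its argument "rows" is a list of rows, each an object with "offset": the shift along the tool's x, y, z as a fraction of full scale, a list of three; "rotation": the turn, a rotation vector about the tool's x, y, z as a fraction of full scale, a list of three; "claw": the opening, from 0 (shut) to 1 (fully open). In form: [{"offset": [tx, ty, tz], "rotation": [wx, wy, wz], "claw": claw}, ...]. A call has 1 to 20 rows; each row is the pose to reach, as a shift and turn from the pose commanded when the call began, along the tool's axes at that moment; what a row does not reach only later rows make up. Full scale, the value 1, is 0.15 m for a shift and 2 rad for a turn. A row lasts 1/12 s, in which the tool goes at most 41.7 mm and 7.16 degrees, less where a joint would pass 70% of its speed; a pose out of reach is approached as far as the arm can. A call with a number of a shift or a turn outside -1 to 1 is refused whole. A call with a gripper value outside its range is refused whole. The fingers move at their own pace and stop on an object; "force" is the grip in N (left out, the last holds). Time passes only in rows, so rows that repeat a pose let the fingers close. It gives the time, the measured TCP pose, the force, the opening and the grip force at its end, in the units of the state.
- get_obs(): the state, without advancing time (a new reading comes with each control period).
- grab_frame(name): name is "scene" or "side" or "wrist"; returns a dict with "frame" (400x640x3 uint8, red, green, blue), "z_map" (400x640 float32, m along the optical axis (not along the pixel's ray), 0 where there is no reading), "vfov" (degrees; the focal length in pixels is half the picture's height over the tangent of half this angle, whatever the lens; pixels are square), "cx", "cy" (the principal point, pixels), "R" (3x3) and "t" (3): a world point X has camera coordinates R X + t. Camera axes: x right, y down, z forward; pixel columns grow to the right and rows downward; lengths in m; the calibration is good to about 2 mm. A picture is of the moment at which its call begins.
- hand_in(): hands the job in; it is judged then, once.
The state is a dict: "clock": time; "joints": joint angles; "qvel": joint speeds; "tau": joint torques, N m; "tcp_pos": TCP position; "orientation": TCP orientation; "contact_force": force on the tool from outside, world axes, zero at the start; "moment": the same for the moment, N m; "grip_width": finger opening in m; "gripper_force": force on a finger pad.
Only numpy, scipy, OpenCV 4.12 (cv2) and the standard library are available. Lean on these libraries where they do the work, as an engineer would, in place of code of your own. Each camera call takes 0.05 s, during which the arm holds its last target. There are 200 camera calls.

TASK

Four turned wood samples stand in a row on their drying stands, and their order is the only record of which trial oil each one got. Move all four, one by one and kept upright, into the four bays of the dark wooden rack: the sample that starts furthest to the robot's left (+y) goes into the bay next to the ball-knobbed post, the next one into the next bay, and so on to the bay furthest from the post. Set each one down on the floor of its bay rather than dropping it, and leave them all standing there.

Things in the scene. Friction and masses are not known exactly. Their poses are not given: they have to be found in the camera images.
- ball_sample: Pale turned wood, round foot 56 mm across and 12 mm thick; origin at the centre of its underside, z up. About 110 g, free to lift; stands upright on its stand at the start. A slim neck with a ball 42 mm across on top, ball centre 80 mm above the origin; 101 mm tall in all.
- spindle_sample: Pale turned wood, round foot 56 mm across and 12 mm thick; origin at the centre of its underside, z up. About 110 g, free to lift; stands upright on its stand at the start. A plain straight spindle 34 mm across up to 115 mm height, with two raised beads (40 mm across) between 30 and 56 mm; smooth and straight from 56 to 110 mm, grip there.
- urn_sample: Pale turned wood, round foot 56 mm across and 12 mm thick; origin at the centre of its underside, z up. About 110 g, free to lift; stands upright on its stand at the start. A slim stem carrying an urn 48 mm across, straight-sided from 60 to 94 mm height (grip there), small button on top; 108 mm tall in all.
- block_sample: Pale turned wood, round foot 56 mm across and 12 mm thick; origin at the centre of its underside, z up. About 110 g, free to lift; stands upright on its stand at the start. A slim stem carrying a square block 34 x 34 mm and 36 mm high, block centre 93 mm above the origin, its faces square to the body's x and y; 111 mm tall in all.
- stand_round: Flat cork drying stand, round, 72 mm across, 12 mm thick, fixed on the low dark board of the start row; origin at the centre of its underside (the sample's underside starts 12 mm above it). The ball sample starts on it, centred. +y along the row towards the robot's left, same yaw as the row. The four stands are 85 mm apart.
- stand_square: Flat cork drying stand, square, 66 mm, 12 mm thick, fixed on the low dark board of the start row; origin at the centre of its underside (the sample's underside starts 12 mm above it). The spindle sample starts on it, centred. +y along the row towards the robot's left, same yaw as the row. The four stands are 85 mm apart.
- stand_hex: Flat cork drying stand, hexagonal, 78 mm over the corners, 12 mm thick, fixed on the low dark board of the start row; origin at the centre of its underside (the sample's underside starts 12 mm above it). The urn sample starts on it, centred. +y along the row towards the robot's left, same yaw as the row. The four stands are 85 mm apart.
- stand_oblong: Flat cork drying stand, oblong, 90 mm along x and 60 mm along y, 12 mm thick, fixed on the low dark board of the start row; origin at the centre of its underside (the sample's underside starts 12 mm above it). The block sample starts on it, centred. +y along the row towards the robot's left, same yaw as the row. The four stands are 85 mm apart.
- rack: Fixed dark wooden rack, 92 (x) by 398 mm (y), four bays in a row along its y. Origin: centre of its underside. Bay floors 12 mm above it; bay centres at y = -127.5, -42.5, 42.5, 127.5 mm, x = 0; each bay 76 (x) by 77 mm (y) inside, ribs and lips 10 mm high. The ball-knobbed post stands on one end, a flat block 10 mm high on the other; which end is which varies.
- knob_post: Fixed dark wooden post on one end of the rack with a brass ball knob 26 mm across, its top 60 mm above its foot. Origin at the centre of its foot, level with the bay floors, on the rack's y axis at y = +185 or -185 mm, so 57.5 mm from the centre of the nearest bay. It marks the first bay.
There are look-alikes about, which are no part of the job. Leave any green or pink look-alike of the block_sample alone.

How it is judged:
At the end, for the whole second after the job is handed in: Each sample stands upright (within 0.08 rad), at rest, released, flat on the floor of its own bay (within 14 mm of the centre, anywhere inside the lips); counted from the ball-knobbed post the bays hold the samples in the order of their stands from the robot's left (+y) to right (((not (y of stand_square in the frame of stand_round above 0 m) and not (y of stand_hex in the frame of stand_round above 0 m) and not (y of stand_oblong in the frame of stand_round above 0 m) and horizontal distance between ball_sample and knob_post between 0.0425 and 0.0725 m) or (y of stand_square in the frame of stand_round above 0 m and not (y of stand_hex in the frame of stand_round above 0 m) and not (y of stand_oblong in the frame of stand_round above 0 m) and horizontal distance between ball_sample and knob_post between 0.1275 and 0.1575 m) or (not (y of stand_square in the frame of stand_round above 0 m) and y of stand_hex in the frame of stand_round above 0 m and not (y of stand_oblong in the frame of stand_round above 0 m) and horizontal distance between ball_sample and knob_post between 0.1275 and 0.1575 m) or (y of each of stand_square, stand_hex in the frame of stand_round above 0 m and not (y of stand_oblong in the frame of stand_round above 0 m) and horizontal distance between ball_sample and knob_post between 0.2125 and 0.2425 m) or (not (y of stand_square in the frame of stand_round above 0 m) and not (y of stand_hex in the frame of stand_round above 0 m) and y of stand_oblong in the frame of stand_round above 0 m and horizontal distance between ball_sample and knob_post between 0.1275 and 0.1575 m) or (y of each of stand_square, stand_oblong in the frame of stand_round above 0 m and not (y of stand_hex in the frame of stand_round above 0 m) and horizontal distance between ball_sample and knob_post between 0.2125 and 0.2425 m) or (not (y of stand_square in the frame of stand_round above 0 m) and y of each of stand_hex, stand_oblong in the frame of stand_round above 0 m and horizontal distance between ball_sample and knob_post between 0.2125 and 0.2425 m) or (y of each of stand_square, stand_hex, stand_oblong in the frame of stand_round above 0 m and horizontal distance between ball_sample and knob_post between 0.2975 and 0.3275 m)) and x of ball_sample in the frame of rack between -0.014 and 0.014 m and z of ball_sample in the frame of rack between 0.006 and 0.017 m and angle between each of ball_sample, spindle_sample, urn_sample, block_sample's own z axis and vertical below 0.08 rad and linear speed of each of ball_sample, spindle_sample, urn_sample, block_sample below 0.02 m/s and contact force between each of ball_sample, spindle_sample, urn_sample, block_sample and the fingers below 0.1 N and ((not (y of stand_round in the frame of stand_square above 0 m) and not (y of stand_hex in the frame of stand_square above 0 m) and not (y of stand_oblong in the frame of stand_square above 0 m) and horizontal distance between spindle_sample and knob_post between 0.0425 and 0.0725 m) or (y of stand_round in the frame of stand_square above 0 m and not (y of stand_hex in the frame of stand_square above 0 m) and not (y of stand_oblong in the frame of stand_square above 0 m) and horizontal distance between spindle_sample and knob_post between 0.1275 and 0.1575 m) or (not (y of stand_round in the frame of stand_square above 0 m) and y of stand_hex in the frame of stand_square above 0 m and not (y of stand_oblong in the frame of stand_square above 0 m) and horizontal distance between spindle_sample and knob_post between 0.1275 and 0.1575 m) or (y of each of stand_round, stand_hex in the frame of stand_square above 0 m and not (y of stand_oblong in the frame of stand_square above 0 m) and horizontal distance between spindle_sample and knob_post between 0.2125 and 0.2425 m) or (not (y of stand_round in the frame of stand_square above 0 m) and not (y of stand_hex in the frame of stand_square above 0 m) and y of stand_oblong in the frame of stand_square above 0 m and horizontal distance between spindle_sample and knob_post between 0.1275 and 0.1575 m) or (y of each of stand_round, stand_oblong in the frame of stand_square above 0 m and not (y of stand_hex in the frame of stand_square above 0 m) and horizontal distance between spindle_sample and knob_post between 0.2125 and 0.2425 m) or (not (y of stand_round in the frame of stand_square above 0 m) and y of each of stand_hex, stand_oblong in the frame of stand_square above 0 m and horizontal distance between spindle_sample and knob_post between 0.2125 and 0.2425 m) or (y of each of stand_round, stand_hex, stand_oblong in the frame of stand_square above 0 m and horizontal distance between spindle_sample and knob_post between 0.2975 and 0.3275 m)) and x of spindle_sample in the frame of rack between -0.014 and 0.014 m and z of spindle_sample in the frame of rack between 0.006 and 0.017 m and ((not (y of stand_round in the frame of stand_hex above 0 m) and not (y of stand_square in the frame of stand_hex above 0 m) and not (y of stand_oblong in the frame of stand_hex above 0 m) and horizontal distance between urn_sample and knob_post between 0.0425 and 0.0725 m) or (y of stand_round in the frame of stand_hex above 0 m and not (y of stand_square in the frame of stand_hex above 0 m) and not (y of stand_oblong in the frame of stand_hex above 0 m) and horizontal distance between urn_sample and knob_post between 0.1275 and 0.1575 m) or (not (y of stand_round in the frame of stand_hex above 0 m) and y of stand_square in the frame of stand_hex above 0 m and not (y of stand_oblong in the frame of stand_hex above 0 m) and horizontal distance between urn_sample and knob_post between 0.1275 and 0.1575 m) or (y of each of stand_round, stand_square in the frame of stand_hex above 0 m and not (y of stand_oblong in the frame of stand_hex above 0 m) and horizontal distance between urn_sample and knob_post between 0.2125 and 0.2425 m) or (not (y of stand_round in the frame of stand_hex above 0 m) and not (y of stand_square in the frame of stand_hex above 0 m) and y of stand_oblong in the frame of stand_hex above 0 m and horizontal distance between urn_sample and knob_post between 0.1275 and 0.1575 m) or (y of each of stand_round, stand_oblong in the frame of stand_hex above 0 m and not (y of stand_square in the frame of stand_hex above 0 m) and horizontal distance between urn_sample and knob_post between 0.2125 and 0.2425 m) or (not (y of stand_round in the frame of stand_hex above 0 m) and y of each of stand_square, stand_oblong in the frame of stand_hex above 0 m and horizontal distance between urn_sample and knob_post between 0.2125 and 0.2425 m) or (y of each of stand_round, stand_square, stand_oblong in the frame of stand_hex above 0 m and horizontal distance between urn_sample and knob_post between 0.2975 and 0.3275 m)) and x of urn_sample in the frame of rack between -0.014 and 0.014 m and z of urn_sample in the frame of rack between 0.006 and 0.017 m and ((not (y of stand_round in the frame of stand_oblong above 0 m) and not (y of stand_square in the frame of stand_oblong above 0 m) and not (y of stand_hex in the frame of stand_oblong above 0 m) and horizontal distance between block_sample and knob_post between 0.0425 and 0.0725 m) or (y of stand_round in the frame of stand_oblong above 0 m and not (y of stand_square in the frame of stand_oblong above 0 m) and not (y of stand_hex in the frame of stand_oblong above 0 m) and horizontal distance between block_sample and knob_post between 0.1275 and 0.1575 m) or (not (y of stand_round in the frame of stand_oblong above 0 m) and y of stand_square in the frame of stand_oblong above 0 m and not (y of stand_hex in the frame of stand_oblong above 0 m) and horizontal distance between block_sample and knob_post between 0.1275 and 0.1575 m) or (y of each of stand_round, stand_square in the frame of stand_oblong above 0 m and not (y of stand_hex in the frame of stand_oblong above 0 m) and horizontal distance between block_sample and knob_post between 0.2125 and 0.2425 m) or (not (y of stand_round in the frame of stand_oblong above 0 m) and not (y of stand_square in the frame of stand_oblong above 0 m) and y of stand_hex in the frame of stand_oblong above 0 m and horizontal distance between block_sample and knob_post between 0.1275 and 0.1575 m) or (y of each of stand_round, stand_hex in the frame of stand_oblong above 0 m and not (y of stand_square in the frame of stand_oblong above 0 m) and horizontal distance between block_sample and knob_post between 0.2125 and 0.2425 m) or (not (y of stand_round in the frame of stand_oblong above 0 m) and y of each of stand_square, stand_hex in the frame of stand_oblong above 0 m and horizontal distance between block_sample and knob_post between 0.2125 and 0.2425 m) or (y of each of stand_round, stand_square, stand_hex in the frame of stand_oblong above 0 m and horizontal distance between block_sample and knob_post between 0.2975 and 0.3275 m)) and x of block_sample in the frame of rack between -0.014 and 0.014 m and z of block_sample in the frame of rack between 0.006 and 0.017 m); the robot touches nothing.
It fails at once if a sample is tipped over (more than 0.6 rad) (angle between any of ball_sample, spindle_sample, urn_sample, block_sample's own z axis and vertical above 0.6 rad).
It fails at once if a sample is dropped or flung (faster than 0.7 m/s with no finger on it, a fall of 25 mm or more) ((linear speed of ball_sample above 0.7 m/s and contact force between ball_sample and the fingers below 0.05 N) or (linear speed of spindle_sample above 0.7 m/s and contact force between spindle_sample and the fingers below 0.05 N) or (linear speed of urn_sample above 0.7 m/s and contact force between urn_sample and the fingers below 0.05 N) or (linear speed of block_sample above 0.7 m/s and contact force between block_sample and the fingers below 0.05 N)).
It also fails if it takes over 128 s, if anything falls off the work surface, if the arm or the gripper's body presses on something with over 40 N, if the wrist force passes 120 N, or if a joint passes its speed limit or range.

## Working session

There is one attempt and no reset: what is moved stays moved. The work goes in short steps, Python scripts to look and compute and a tool call to move; the robot and the scene stay as the last step left them, time stands still between calls to the robot, and variables do not carry over. Pictures are saved under pics/ and viewed, at most 14 in all, crops included, and the job is handed in when it is done.

Besides the shell and the picture viewer there is one more tool, called after ">>>" as name(argument=value, ...), one argument or row to a line, values as JSON. drive_tool: Moves the arm, as the interface text tells. Its arguments: {"type":"object","properties":{"rows":{"type":"array","items":{"type":"object","properties":{"offset":{"type":"array","items":{"type":"number"}},"rotation":{"type":"array","items":{"type":"number"}},"claw":{"type":"number"}}}},"force":{"type":"number"}},"required":["rows"]}

```bash
mkdir -p pics
cat > h.py <<'E'
import numpy as np, cv2
from bench import get_obs, grab_frame, hand_in
def K(f):
    F=f["frame"].shape[0]/2/np.tan(np.radians(f["vfov"])/2); return F,f["cx"],f["cy"]
def cloud(f):
    F,cx,cy=K(f); z=f["z_map"]; v,u=np.mgrid[:z.shape[0],:z.shape[1]]
    P=np.stack([(u-cx)/F*z,(v-cy)/F*z,z],-1)
    W=(P-np.array(f["t"]))@np.array(f["R"]); W[z<=0]=np.nan; return W
def save(n,im): cv2.imwrite("pics/"+n,cv2.cvtColor(im,cv2.COLOR_RGB2BGR))
E
python3 - <<'E'
from h import *
o=get_obs(); print(o)
for n in("scene","side"):
    f=grab_frame(n); save(n+"0.png",f["frame"]); print(n,f["vfov"],f["cx"],f["cy"],np.round(f["R"],3).tolist(),np.round(f["t"],3)); np.savez(n+"0.npz",W=cloud(f),im=f["frame"])
E
```

```text
{'clock': 0.0, 'joints': array([-1.42411537,  0.4777818 ,  0.02234243,  1.55645651, -0.01151588,
        1.10931511, -0.08311544]), 'qvel': array([-0.00060967, -0.00037568, -0.00093345, -0.00044657, -0.00037537,
        0.00304554,  0.00094615]), 'tau': array([-1.25519447e-03, -5.96443784e+01,  1.60752799e+00, -2.81207067e+01,
        1.24191359e-02,  9.16570629e-03, -2.52268478e-06]), 'tcp_pos': array([0.1699836 , 0.65262634, 0.23033591]), 'orientation': array([-3.99118484e-01, -3.11602436e+00,  2.87350928e-03]), 'contact_force': array([ 0.55649618,  0.11475967, -0.51786406]), 'moment': array([0.05477396, 0.05194949, 0.02479266]), 'gripper_force': 0.0, 'grip_width': 0.08538929611942948}
scene 55.22233892549072 317.17412844955413 201.9538670532964 [[0.052, 0.998, -0.022], [0.631, -0.05, -0.775], [-0.774, 0.026, -0.632]] [-0.041 -0.29   1.622]
side 48.81212105449906 317.09600078182666 202.61552420824393 [[1.0, 0.006, 0.007], [0.009, -0.78, -0.625], [0.002, 0.625, -0.78]] [-0.524  0.031  1.149]
```

View pics/scene0.png

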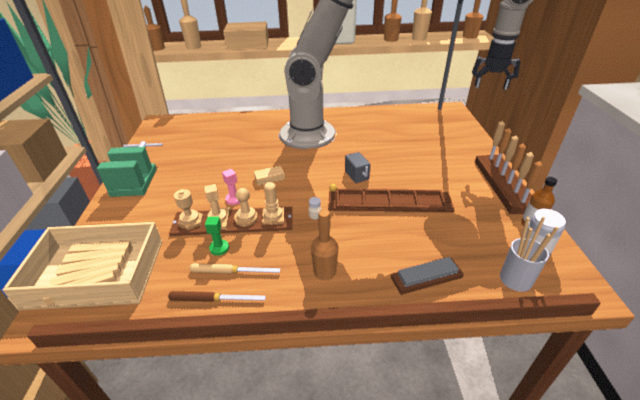

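View pics/side0.png

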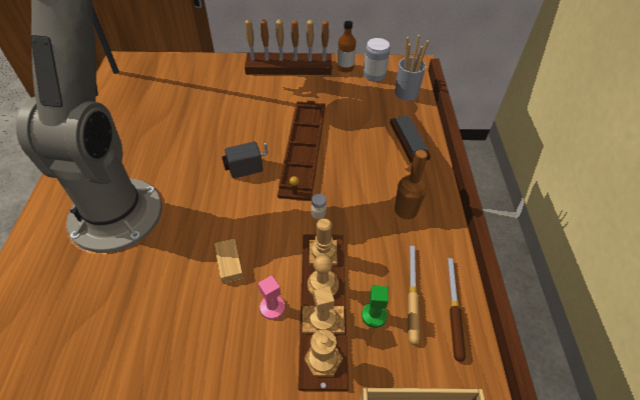

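The scene camera faces the robot, so image right is +y. In scene pixels:

| Thing | Pixel |
|---|---|
| Urn | (186,208) |
| Block | (213,205) |
| Ball | (243,205) |
| Spindle | (270,203) |
| Rack | (390,200) |
| Brass knob, at the rack's −y end | (333,188) |
| Row's right-hand neighbour, small jar | (315,208) |

What could be mistaken for the block sample: pale (213,205), pink (231,185), green (217,237). The pale one on the oblong stand is the right one. The spindle could be confused with the brown bottle (324,245), which is dark and stands off the row.

So the order from +y is spindle, ball, block, urn, going into bays counted from the −y (knob) end.

Run:
```python
from h import *
# top-down 1mm maps: x 0.3..0.85 down, y -0.5..0.35 ; height-coded and colour
A=[np.load(n+"0.npz") for n in("scene","side")]
W=np.concatenate([a["W"].reshape(-1,3) for a in A]); C=np.concatenate([a["im"].reshape(-1,3) for a in A])
ok=np.isfinite(W[:,0]); W,C=W[ok],C[ok]
m=(W[:,0]>.3)&(W[:,0]<.85)&(W[:,1]>-.5)&(W[:,1]<.4)&(W[:,2]>-.01)
W,C=W[m],C[m]
im=np.zeros((550,900,3),np.uint8); o=np.argsort(W[:,2]); W,C=W[o],C[o]
u=((.4-W[:,1])*1000).astype(int);v=((.85-W[:,0])*1000).astype(int)
for a,b,c in zip(u,v,C): cv2.circle(im,(a,b),1,c.tolist(),-1)
save("top.png",cv2.resize(im,(800,489)))
np.savez("m.npz",W=W,C=C)
```

```text
(no output)
```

View pics/top.png

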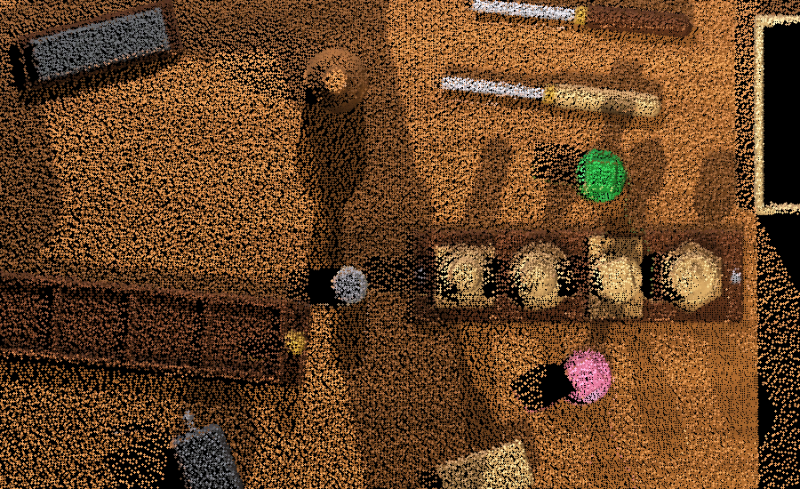

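Run:
```python
from h import *
for n in("scene","side"):
    a=np.load(n+"0.npz"); W=a["W"]; im=a["im"]; h=cv2.cvtColor(im,cv2.COLOR_RGB2HSV)
    z=np.nan_to_num(W[...,2],nan=-1); x=np.nan_to_num(W[...,0]);y=np.nan_to_num(W[...,1])
    reg=(x>.3)&(x<.9)&(y>-.55)&(y<.4)
    for lab,lo in(("obj>45mm",.045),("tops>100mm",.10)):
        k=(reg&(z>lo)&(z<.3)).astype(np.uint8); N,L,S,c=cv2.connectedComponentsWithStats(k)
        for i in range(1,N):
            if S[i,4]>15:
                q=L==i; print(n,lab,S[i,:5],np.round([x[q].min(),x[q].max(),y[q].min(),y[q].max(),z[q].max()],3),im[q].mean(0).astype(int))
```

```text
scene obj>45mm [346 155  25  20 332] [0.3   0.388 0.129 0.207 0.08 ] [113 111 116]
scene obj>45mm [222 168  16  24 234] [ 0.403  0.451 -0.282 -0.237  0.116] [216 131 156]
scene obj>45mm [264 182  15  32 353] [ 0.528  0.561 -0.142 -0.103  0.143] [195 154 107]
scene obj>45mm [329 183   8  10  57] [0.455 0.478 0.057 0.079 0.074] [194 146  70]
scene obj>45mm [205 184  16  31 312] [ 0.519  0.561 -0.311 -0.274  0.139] [204 165 116]
scene obj>45mm [174 189  19  28 345] [ 0.513  0.564 -0.402 -0.356  0.134] [197 160 111]
scene obj>45mm [236 188  15  26 258] [ 0.527  0.558 -0.224 -0.186  0.129] [199 157 108]
scene obj>45mm [309 197  12  11 113] [ 0.514  0.548 -0.01   0.024  0.066] [170 160 165]
scene obj>45mm [ 311  209   28   61 1086] [ 0.738  0.797 -0.012  0.057  0.214] [151  99  58]
scene obj>45mm [205 216  17  25 309] [ 0.636  0.671 -0.294 -0.258  0.115] [ 59 151  72]
scene obj>45mm [  88  222   70   73 1464] [ 0.61   0.833 -0.55  -0.447  0.085] [196 165 121]
scene obj>45mm [100 240  30  41 358] [ 0.644  0.787 -0.55  -0.518  0.05 ] [247 222 158]
scene tops>100mm [222 168  15  12 106] [ 0.4
[... 1451 characters left out ...]
mm [ 362  388  123   12 1202] [ 0.609  0.829 -0.471 -0.449  0.085] [152 122  77]
side tops>100mm [399 150  28  46 756] [ 0.724  0.791 -0.01   0.048  0.214] [86 52 24]
side tops>100mm [317 218  16  22 279] [ 0.523  0.556 -0.141 -0.107  0.143] [144 110  65]
side tops>100mm [314 254  19  20 299] [ 0.517  0.556 -0.226 -0.188  0.128] [162 124  74]
side tops>100mm [259 275  22  22 294] [ 0.405  0.448 -0.282 -0.238  0.117] [212 111 140]
side tops>100mm [371 285  18  19 304] [ 0.633  0.669 -0.294 -0.258  0.116] [ 41 129  45]
side tops>100mm [314 286  21  26 420] [ 0.518  0.558 -0.315 -0.276  0.14 ] [175 135  81]
side tops>100mm [311 329  26  29 578] [ 0.514  0.561 -0.404 -0.355  0.134] [184 142  85]
```

The top map shows four pale samples in a row at map rows of about 275, with columns of roughly 465 (spindle), 540 (ball), 615 (block) and 692 (urn). Green is at (601,175), pink at (588,376), the jar at (349,285) and the knob at (296,342). The sample heights (143, 129, 139 and 134 mm) fit the given heights plus 28 mm. Next I'll measure the rack and row precisely and take the close crop.

Run:
```python
from h import *
def rect(W,im,x0,x1,y0,y1,zlo,zhi,lab):
    h=cv2.cvtColor(im,cv2.COLOR_RGB2HSV); v=h[...,2]
    z,x,y=W[...,2],W[...,0],W[...,1]
    q=(x>x0)&(x<x1)&(y>y0)&(y<y1)&(z>zlo)&(z<zhi)
    k=cv2.morphologyEx(q.astype(np.uint8),cv2.MORPH_OPEN,np.ones((2,2)))
    N,L,S,_=cv2.connectedComponentsWithStats(k); i=1+np.argmax(S[1:,4]); q=L==i
    p=np.stack([x[q],y[q]],1).astype(np.float32)*1000
    r=cv2.minAreaRect(p); print(lab,np.round(r[0],1),np.round(r[1],1),round(r[2],2),S[i,4],"z pct",np.round(np.nanpercentile(z[q],[5,50,95]),4))
for n in("scene","side"):
    a=np.load(n+"0.npz"); W,im=a["W"],a["im"]
    rect(W,im,.40,.60,.04,.50,.007,.035,n+" rack")
    rect(W,im,.46,.62,-.46,-.06,.006,.024,n+" board")
    z,x,y=W[...,2],W[...,0],W[...,1]
    f=np.isfinite(x)
    for lab,Y,lo,hi in(("spindle",-.124,.10,.138),("ball",-.207,.085,.13),("block",-.2945,.104,.137),("urn",-.379,.09,.12)):
        q=f&(abs(x-.539)<.04)&(abs(y-Y)<.04)&(z>lo)&(z<hi); P=np.stack([x[q],y[q]],1)
        if lab!="block":
            R=dict(spindle=.017,ball=.021,urn=.024)[lab]
            from scipy.optimize import least_squares
            Z=z[q]
            if lab=="ball": g=lambda c:np.sqrt(((P-c)**2).sum(1)+(Z-.108)**2)-R
            else:
                s=Z<(.137 if lab=="spindle" else .118); P=P[s]; g=lambda c:np.hypot(*(P-c).T)-R
                t=np.hypot(*(P-[.539,Y]).T)>R-.006; P=P[t]
            r=least_squares(g,[.539,Y],loss="soft_l1",f_scale=.002); print(n,lab,np.round(r.x,4),"rms",np.sqrt(np.mean(g(r.x)**2)).round(4),len(P))
        else:
            t=f&(abs(x-.539)<.04)&(abs(y-Y)<.04)&(z>.1365); T=np.stack([x[t],y[t]],1).astype(np.float32)*1000
            r=cv2.minAreaRect(T); print(n,lab,r,len(T))
    t=f&(abs(x-.465)<.02)&(abs(y-.068)<.02)&(z>.045); Q=np.stack([x[t],y[t],z[t]],1)
    g=lambda c:np.linalg.norm(Q-c,axis=1)-.013
    print(n,"knob",np.round(least_squares(g,[.465,.068,.06],loss="soft_l1",f_scale=.002).x,4))
im=np.load("side0.npz")["im"][160:400,230:430]; save("crop.png",cv2.resize(im,None,fx=2.5,fy=2.5))
```

```text
scene rack [487.  259.4] [401.4 100.1] 85.42 2563 z pct [0.0071 0.0143 0.0241]
scene board [ 563.8 -158.6] [ 63.9 239.3] 26.44 910 z pct [0.0032 0.0131 0.0196]
scene spindle [ 0.5388 -0.1229] rms 0.0015 119
scene ball [ 0.5354 -0.2057] rms 0.002 163
scene block ((539.61181640625, -293.8471984863281), (31.576370239257812, 33.49565505981445), 23.82284927368164) 54
scene urn [ 0.5366 -0.3805] rms 0.0015 133
scene knob [0.4635 0.0693 0.0597]
side rack [483.1 239.5] [458.6  95.4] 84.92 2990 z pct [0.0082 0.014  0.0245]
side board [ 542.  -252.8] [365.5 100.4] 89.35 2399 z pct [0.0074 0.0129 0.0246]
side spindle [ 0.5392 -0.1217] rms 0.0012 167
side ball [ 0.5367 -0.2031] rms 0.0023 306
side block ((537.1685791015625, -295.0537109375), (31.369844436645508, 31.72818374633789), 14.19129467010498) 88
side urn [ 0.5373 -0.3791] rms 0.002 181
side knob [0.4636 0.0702 0.0599]
```

View pics/crop.png

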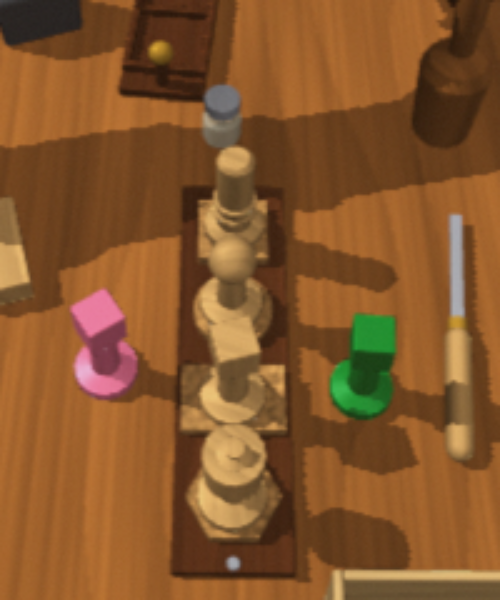

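The crop confirms the order from top (+y) downwards: spindle (235,185) on the square stand, ball (232,260) on the round one, pale block (233,345) on the oblong one, urn (233,470) on the hexagonal one. Pink (105,340) and green (362,360) are off the board. The block looks yawed by about 15–20°. The rack fits disagree, so I'll look at the rack with the wrist camera on the way over.

>>> drive_tool(
  rows=[
    {"offset": [-0.15,-0.12,-0.03],"rotation": [0,0,0],"claw": 1},
    {"offset": [-0.33,-0.27,-0.06],"rotation": [0,0,0],"claw": 1},
    {"offset": [-0.51,-0.42,-0.1],"rotation": [0,0,0],"claw": 1},
    {"offset": [-0.69,-0.57,-0.13],"rotation": [0,0,0],"claw": 1},
    {"offset": [-0.85,-0.7,-0.16],"rotation": [0,0,0],"claw": 1},
    {"offset": [-0.85,-0.7,-0.16],"rotation": [0,0,0],"claw": 1},
  ],
  force=40,
)

```text
clock: 0.6
tcp_pos: [0.2731, 0.5138, 0.2561]
orientation: [0.413, 3.111, -0.003]
contact_force: [0.0, -0.2, -0.4]
grip_width: 0.0858
gripper_force: 0.0
```

>>> drive_tool(
  rows=[
    {"offset": [-0.15,-0.12,-0.03],"rotation": [0,0,0],"claw": 1},
    {"offset": [-0.33,-0.27,-0.06],"rotation": [0,0,0],"claw": 1},
    {"offset": [-0.51,-0.42,-0.1],"rotation": [0,0,0],"claw": 1},
    {"offset": [-0.69,-0.57,-0.13],"rotation": [0,0,0],"claw": 1},
    {"offset": [-0.85,-0.7,-0.16],"rotation": [0,0,0],"claw": 1},
    {"offset": [-0.85,-0.7,-0.16],"rotation": [0,0,0],"claw": 1},
  ],
)

```text
clock: 1.1
tcp_pos: [0.3689, 0.3798, 0.2801]
orientation: [0.414, 3.112, -0.002]
contact_force: [0.7, 0.5, 0.3]
grip_width: 0.0852
gripper_force: 0.0
```

>>> drive_tool(
  rows=[
    {"offset": [-0.07,-0.06,-0.02],"rotation": [0,0,0.05],"claw": 1},
    {"offset": [-0.14,-0.12,-0.03],"rotation": [0,0,0.1],"claw": 1},
    {"offset": [-0.21,-0.17,-0.04],"rotation": [0,0,0.15],"claw": 1},
    {"offset": [-0.28,-0.23,-0.05],"rotation": [0,0,0.2],"claw": 1},
    {"offset": [-0.35,-0.29,-0.07],"rotation": [0,0,0.25],"claw": 1},
    {"offset": [-0.42,-0.35,-0.08],"rotation": [0,0,0.3],"claw": 1},
    {"offset": [-0.49,-0.4,-0.09],"rotation": [0,0,0.35],"claw": 1},
    {"offset": [-0.56,-0.46,-0.1],"rotation": [0,0,0.4],"claw": 1},
    {"offset": [-0.63,-0.52,-0.12],"rotation": [0,0,0.45],"claw": 1},
    {"offset": [-0.7,-0.58,-0.13],"rotation": [0,0,0.5],"claw": 1},
    {"offset": [-0.77,-0.63,-0.14],"rotation": [0,0,0.55],"claw": 1},
    {"offset": [-0.83,-0.68,-0.15],"rotation": [0,0,0.6],"claw": 1},
    {"offset": [-0.85,-0.7,-0.16],"rotation": [0,0,0.658],"claw": 1},
    {"offset": [-0.85,-0.7,-0.16],"rotation": [0,0,0.658],"claw": 1},
    {"offset": [-0.85,-0.7,-0.16],"rotation": [0,0,0.658],"claw": 1},
  ],
)

```text
clock: 2.35
tcp_pos: [0.4606, 0.2523, 0.3031]
orientation: [-2.218, -2.225, 0.001]
contact_force: [-1.1, 0.8, -0.0]
grip_width: 0.0854
gripper_force: 0.0
```

Run:
```python
from h import *
o=get_obs(); print(o["clock"],o["tcp_pos"],cv2.Rodrigues(o["orientation"])[0].round(3).tolist(),o["joints"].round(2))
f=grab_frame("wrist"); save("w1.png",f["frame"]); np.savez("w1.npz",W=cloud(f),im=f["frame"])
```

```text
2.35 [0.46062639 0.25230695 0.3030506 ] [[-0.003, 1.0, -0.0], [1.0, 0.003, -0.0], [-0.0, -0.0, -1.0]] [-0.96  0.16  0.39  1.84 -0.07  1.15 -0.54]
```

View pics/w1.png

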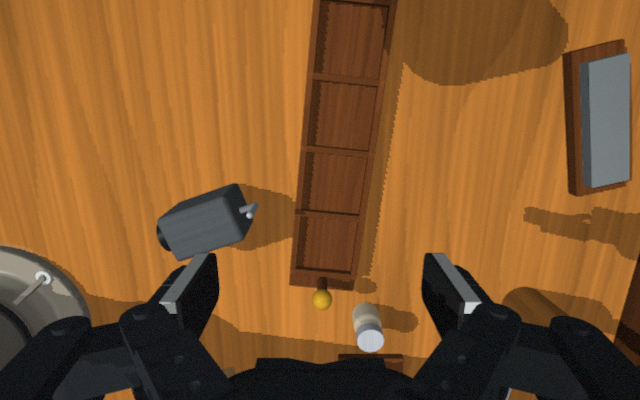

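The wrist view shows the rack from its far end (350,0) down to the knob end (322,285), with ribs crossing at rows of about 2, 78, 150 and 212. The knob is at (322,299), the jar at (368,330).

Run:
```python
from h import *
d=np.load("w1.npz"); W,im=d["W"],d["im"]
x,y,z=W[...,0],W[...,1],W[...,2]
print("table z",np.nanmedian(z[100:160,420:520]), "floor",[np.nanmedian(z[r-8:r+8,335:345]).round(4) for r in(40,115,180,243)])
# lip tops (z>0.018) per y-slice: outer edges & centre line
q=np.isfinite(x)&(x>.40)&(x<.56)&(y>.07)&(y<.47)&(z>.017)&(z<.03)
print(q.sum(), np.nanmedian(z[q]))
ys=[];cs=[];ws=[]
for a in np.arange(.09,.40,.01):
    s=q&(abs(y-a)<.005)
    if s.sum()>20:
        lo,hi=np.percentile(x[s],[1,99]); ys.append(a);cs.append((lo+hi)/2);ws.append(hi-lo)
p=np.polyfit(ys,cs,1); print("centreline x=%.4f+%.4f*y"%(p[1],p[0]),"yaw deg",np.degrees(np.arctan(p[0])),"w",np.round(ws,3), "res",np.std(np.array(cs)-np.polyval(p,ys)))
# ribs: pixels along centreline
th=np.arctan(p[0]); n=np.array([np.sin(th),np.cos(th)])
X=np.stack([x-p[1],y],-1); s=X@n; c=X@np.array([n[1],-n[0]])
m=q&(abs(c)<.03); h,e=np.histogram(s[m],np.arange(.05,.5,.004)); print([(round(e[i],3),int(h[i])) for i in range(len(h)) if h[i]>0])
k=np.isfinite(x)&(abs(x-.465)<.03)&(abs(y-.07)<.03)&(z>.045)
print("knob s,c",np.median(s[k]),np.median(c[k]),np.nanmedian(x[k]),np.nanmedian(y[k]),z[k].max(), k.sum())
```

```text
table z 0.0001824296933309808 floor [np.float64(0.0121), np.float64(0.012), np.float64(0.0121), np.float64(0.0123)]
5744 0.021930019885754035
centreline x=0.4569+0.0990*y yaw deg 5.654593374627251 w [0.09  0.092 0.092 0.092 0.092 0.093 0.092 0.091 0.09  0.092 0.091 0.092
 0.091 0.091 0.092 0.092 0.091 0.092 0.092 0.092 0.092 0.092 0.092 0.092
 0.092 0.092 0.092 0.092 0.091 0.092 0.092 0.092] res 0.0001971462632196136
[(np.float64(0.07), 17), (np.float64(0.074), 35), (np.float64(0.078), 55), (np.float64(0.082), 115), (np.float64(0.086), 128), (np.float64(0.162), 27), (np.float64(0.166), 139), (np.float64(0.17), 142), (np.float64(0.246), 10), (np.float64(0.25), 152), (np.float64(0.254), 176), (np.float64(0.334), 156), (np.float64(0.338), 190), (np.float64(0.342), 30), (np.float64(0.418), 142), (np.float64(0.422), 48)]
knob s,c 0.07424004669697591 -0.0007148087162420215 0.46293693227144483 0.07403737783556286 0.07303730838856744 335
```

>>> drive_tool(
  rows=[
    {"offset": [-0.15,0.03,0],"rotation": [0,0,0],"claw": 1},
    {"offset": [-0.36,0.06,0],"rotation": [0,0,0],"claw": 1},
    {"offset": [-0.58,0.1,0],"rotation": [0,0,0],"claw": 1},
    {"offset": [-0.8,0.13,0],"rotation": [0,0,0],"claw": 1},
  ],
)

```text
clock: 2.73
tcp_pos: [0.4801, 0.1318, 0.3031]
orientation: [-2.215, -2.228, 0.0]
contact_force: [0.9, -0.3, 0.6]
grip_width: 0.0856
gripper_force: 0.0
```

>>> drive_tool(
  rows=[
    {"offset": [-0.2,0.03,0],"rotation": [0,0,0],"claw": 1},
    {"offset": [-0.4,0.06,0],"rotation": [0,0,0],"claw": 1},
    {"offset": [-0.6,0.1,0],"rotation": [0,0,0],"claw": 1},
    {"offset": [-0.8,0.13,0],"rotation": [0,0,0],"claw": 1},
  ],
)

```text
clock: 3.07
tcp_pos: [0.4999, 0.0115, 0.3033]
orientation: [-2.216, -2.226, -0.001]
contact_force: [0.2, 0.7, -0.2]
grip_width: 0.0855
gripper_force: 0.0
```

>>> drive_tool(
  rows=[
    {"offset": [-0.2,0.03,0],"rotation": [0,0,0],"claw": 1},
    {"offset": [-0.4,0.06,0],"rotation": [0,0,0],"claw": 1},
    {"offset": [-0.6,0.1,0],"rotation": [0,0,0],"claw": 1},
    {"offset": [-0.8,0.13,0],"rotation": [0,0,0],"claw": 1},
  ],
)

```text
clock: 3.4
tcp_pos: [0.5197, -0.1083, 0.3032]
orientation: [-2.216, -2.227, -0.001]
contact_force: [-0.1, -0.6, 0.2]
grip_width: 0.0857
gripper_force: 0.0
```

>>> drive_tool(
  rows=[
    {"offset": [-0.2,0.03,0],"rotation": [0,0,0],"claw": 1},
    {"offset": [-0.4,0.06,0],"rotation": [0,0,0],"claw": 1},
    {"offset": [-0.6,0.1,0],"rotation": [0,0,0],"claw": 1},
    {"offset": [-0.75,0.13,0],"rotation": [0,0,0],"claw": 1},
    {"offset": [-0.75,0.13,0],"rotation": [0,0,0],"claw": 1},
    {"offset": [-0.75,0.13,0],"rotation": [0,0,0],"claw": 1},
  ],
)

```text
clock: 3.9
tcp_pos: [0.5388, -0.221, 0.3028]
orientation: [-2.221, -2.222, 0.001]
contact_force: [0.2, -0.0, -0.4]
grip_width: 0.085
gripper_force: 0.0
```

Run:
```python
from h import *
o=get_obs(); print(o["clock"],o["tcp_pos"],cv2.Rodrigues(o["orientation"])[0].round(3).tolist(),o["joints"].round(2))
f=grab_frame("wrist"); save("w2.png",f["frame"]); W=cloud(f); np.savez("w2.npz",W=W,im=f["frame"])
x,y,z=W[...,0],W[...,1],W[...,2]; fin=np.isfinite(x)
from scipy.optimize import least_squares
print("visible y range",np.nanmin(y[fin&(z<.05)]),np.nanmax(y))
for lab,Y,lo,hi in(("spindle",-.122,.1405,.147),("ball",-.205,.085,.131),("block",-.2945,.132,.1375),("urn",-.379,.115,.126)):
    q=fin&(abs(x-.539)<.035)&(abs(y-Y)<.04)&(z>lo)&(z<hi)
    if q.sum()<10: print(lab,"none",q.sum()); continue
    P=np.stack([x[q],y[q]],1)
    c=cv2.minEnclosingCircle(P.astype(np.float32)); r=cv2.minAreaRect((P*1000).astype(np.float32))
    print(lab,q.sum(),"circ",np.round(c[0],4),round(c[1],4),"rect",r,"ztop",z[q].max())
    if lab=="ball":
        Q=np.c_[P,z[q]]; g=lambda c:np.linalg.norm(Q-c,axis=1)-.021; print("  sphere",least_squares(g,[.538,-.205,.108],loss="soft_l1",f_scale=.001).x)
```

```text
3.9 [ 0.53879552 -0.22104368  0.3027959 ] [[-0.001, 1.0, -0.001], [1.0, 0.001, -0.0], [-0.0, -0.001, -1.0]] [-0.27  0.31  0.71  1.73 -0.22  1.18  0.5 ]
visible y range -0.946270556326753 -0.04843397665127752
spindle 14 circ [ 0.5392 -0.1237] 0.0114 rect ((538.6792602539062, -122.5967025756836), (19.523643493652344, 16.52435302734375), 49.43779373168945) ztop 0.14157589541072618
ball 1405 circ [ 0.537  -0.2062] 0.0209 rect ((537.0790405273438, -205.55035400390625), (40.73490905761719, 40.72001266479492), 45.43451690673828) ztop 0.12629325841995376
  sphere [ 0.53702752 -0.20638093  0.10385887]
block 1105 circ [ 0.5384 -0.2946] 0.0231 rect ((537.8810424804688, -294.5860290527344), (34.00425338745117, 34.26331329345703), 14.474186897277832) ztop 0.13720952813432719
urn 1159 circ [ 0.5373 -0.3807] 0.0244 rect ((537.2796630859375, -380.5279846191406), (47.6531867980957, 46.91012191772461), 43.13011169433594) ztop 0.12590674162638923
```

View pics/w2.png

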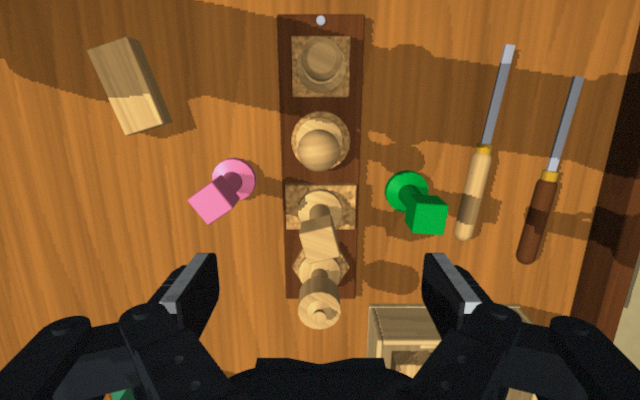

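The wrist view shows the spindle (322,62), ball (319,148), block (320,235, yawed about +14.5°) and urn (320,308), with pink and green well clear of the fingers. The positions agree with the other views within about 3 mm, and the sample undersides are at about z = 0.025. Spindle first.

>>> drive_tool(
  rows=[
    {"offset": [0.15,0,0],"rotation": [0,0,0],"claw": 1},
    {"offset": [0.3,0,0],"rotation": [0,0,0],"claw": 1},
    {"offset": [0.45,0,0],"rotation": [0,0,0],"claw": 1},
    {"offset": [0.58,0,0],"rotation": [0,0,0],"claw": 1},
    {"offset": [0.653,0,0],"rotation": [0,0,0],"claw": 1},
    {"offset": [0.653,0,0.15],"rotation": [0,0,0],"claw": 1},
    {"offset": [0.653,0,0.3],"rotation": [0,0,0],"claw": 1},
    {"offset": [0.653,0,0.45],"rotation": [0,0,0],"claw": 1},
    {"offset": [0.653,0,0.6],"rotation": [0,0,0],"claw": 1},
    {"offset": [0.653,0,0.7],"rotation": [0,0,0],"claw": 1},
    {"offset": [0.653,0,0.7],"rotation": [0,0,0],"claw": 1},
  ],
)

```text
clock: 4.87
tcp_pos: [0.5367, -0.1209, 0.1953]
orientation: [-2.215, -2.221, 0.006]
contact_force: [-0.5, 0.0, -0.4]
grip_width: 0.0856
gripper_force: 0.0
```

>>> drive_tool(
  rows=[
    {"offset": [0,0,0.1],"rotation": [0,0,0],"claw": 1},
    {"offset": [0,0,0.2],"rotation": [0,0,0],"claw": 1},
    {"offset": [0,0,0.3],"rotation": [0,0,0],"claw": 1},
    {"offset": [0,0,0.4],"rotation": [0,0,0],"claw": 1},
    {"offset": [0,0,0.5],"rotation": [0,0,0],"claw": 1},
    {"offset": [0,0,0.6],"rotation": [0,0,0],"claw": 1},
    {"offset": [0,0,0.71],"rotation": [0,0,0],"claw": 1},
    {"offset": [0,0,0.71],"rotation": [0,0,0],"claw": 1},
  ],
)

```text
clock: 5.53
tcp_pos: [0.5379, -0.1214, 0.0903]
orientation: [-2.217, -2.222, 0.003]
contact_force: [-0.6, 0.9, 0.4]
grip_width: 0.0854
gripper_force: 0.0
```

>>> drive_tool(
  rows=[
    {"offset": [0,0,0],"rotation": [0,0,0],"claw": 0.7},
    {"offset": [0,0,0],"rotation": [0,0,0],"claw": 0.5},
    {"offset": [0,0,0],"rotation": [0,0,0],"claw": 0.4},
    {"offset": [0,0,0],"rotation": [0,0,0],"claw": 0.3},
    {"offset": [0,0,0],"rotation": [0,0,0],"claw": 0.2},
    {"offset": [0,0,0],"rotation": [0,0,0],"claw": 0},
    {"offset": [0,0,0],"rotation": [0,0,0],"claw": 0},
    {"offset": [0,0,0],"rotation": [0,0,0],"claw": 0},
    {"offset": [0,0,0],"rotation": [0,0,0],"claw": 0},
    {"offset": [0,0,0],"rotation": [0,0,0],"claw": 0},
  ],
)

```text
clock: 6.37
tcp_pos: [0.5398, -0.1226, 0.0929]
orientation: [2.221, 2.221, 0.002]
contact_force: [0.2, 1.9, 6.4]
grip_width: 0.033
gripper_force: 40.0
```

Run:
```python
from h import *
o=get_obs(); print(o["clock"],o["tcp_pos"],o["grip_width"],o["gripper_force"])
f=grab_frame("side"); W=cloud(f); x,y,z=W[...,0],W[...,1],W[...,2]
im=f["frame"]; save("s1.png",cv2.resize(im[130:350,220:440],None,fx=2.7,fy=2.7))
q=(abs(y+.123)<.02)&(abs(x-.539)<.07)&(im.max(2)<75)&(z>.06)
for lo in(.06,.065,.07,.075,.08,.085,.09,.095,.1,.105,.11): print(lo,(q&(z>lo)&(z<lo+.005)).sum(),end="; ")
```

```text
6.3667 [ 0.53976213 -0.12260079  0.09288398] 0.03296147044929073 40.00628778710961
0.06 0; 0.065 0; 0.07 0; 0.075 0; 0.08 1; 0.085 3; 0.09 4; 0.095 5; 0.1 13; 0.105 16; 0.11 20;
```

View pics/s1.png

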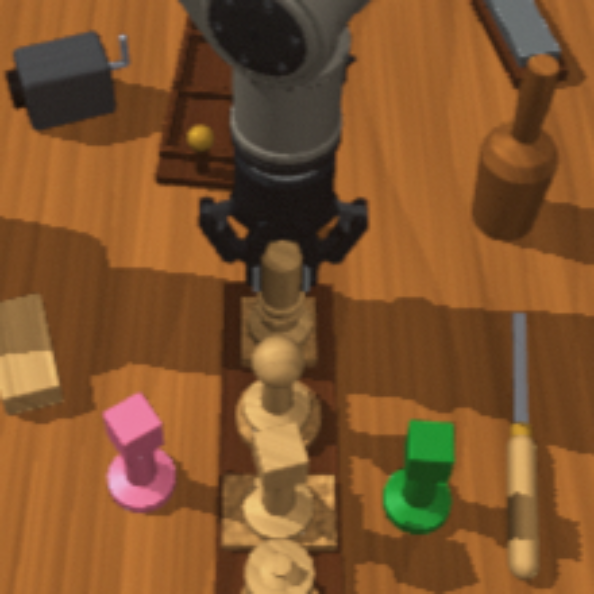

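The spindle (280,270 in the crop) is held between the pads at a width of 33 mm; it measures 34 mm, so that fits. Lift and carry to bay 1.

>>> drive_tool(
  rows=[
    {"offset": [0,0,-0.04],"rotation": [0,0,0],"claw": 0},
    {"offset": [0,0,-0.12],"rotation": [0,0,0],"claw": 0},
    {"offset": [0,0,-0.24],"rotation": [0,0,0],"claw": 0},
    {"offset": [0,0,-0.38],"rotation": [0,0,0],"claw": 0},
    {"offset": [0,0,-0.52],"rotation": [0,0,0],"claw": 0},
    {"offset": [0,0,-0.66],"rotation": [0,0,0],"claw": 0},
    {"offset": [0,0,-0.8],"rotation": [0,0,0],"claw": 0},
    {"offset": [0,0,-0.9],"rotation": [0,0,0],"claw": 0},
    {"offset": [0,0,-0.9],"rotation": [0,0,0],"claw": 0},
  ],
)

```text
clock: 7.17
tcp_pos: [0.5406, -0.1234, 0.2307]
orientation: [2.219, 2.218, 0.007]
contact_force: [0.1, -0.0, -2.0]
grip_width: 0.0329
gripper_force: 40.0
```

>>> drive_tool(
  rows=[
    {"offset": [0.05,-0.015,0],"rotation": [0,0,0],"claw": 0},
    {"offset": [0.15,-0.04,0],"rotation": [0,0,0],"claw": 0},
    {"offset": [0.28,-0.08,0],"rotation": [0,0,0],"claw": 0},
    {"offset": [0.42,-0.12,0],"rotation": [0,0,0],"claw": 0},
    {"offset": [0.56,-0.16,0],"rotation": [0,0,0],"claw": 0},
    {"offset": [0.7,-0.2,0],"rotation": [0,0,0],"claw": 0},
    {"offset": [0.827,-0.233,0],"rotation": [0,0,0],"claw": 0},
  ],
)

```text
clock: 7.75
tcp_pos: [0.502, 0.0032, 0.2255]
orientation: [-2.219, -2.221, 0.003]
contact_force: [0.3, 0.1, -1.0]
grip_width: 0.0329
gripper_force: 39.9
```

>>> drive_tool(
  rows=[
    {"offset": [0.14,-0.04,0],"rotation": [0,0,0],"claw": 0},
    {"offset": [0.28,-0.08,0],"rotation": [0,0,0],"claw": 0},
    {"offset": [0.42,-0.12,0],"rotation": [0,0,0],"claw": 0},
    {"offset": [0.56,-0.16,0],"rotation": [0,0,0],"claw": 0},
    {"offset": [0.7,-0.2,0],"rotation": [0,0,0],"claw": 0},
    {"offset": [0.79,-0.225,0],"rotation": [0,0,0],"claw": 0},
    {"offset": [0.827,-0.232,0],"rotation": [0,0,0],"claw": 0},
    {"offset": [0.827,-0.232,0],"rotation": [0,0,0],"claw": 0},
    {"offset": [0.827,-0.232,0],"rotation": [0,0,0],"claw": 0},
  ],
)

```text
clock: 8.5
tcp_pos: [0.4687, 0.1249, 0.2262]
orientation: [-2.221, -2.222, 0.002]
contact_force: [0.1, 0.2, -1.0]
grip_width: 0.0327
gripper_force: 39.9
```

Run:
```python
from h import *
o=get_obs(); print(o["clock"],o["tcp_pos"],o["grip_width"],o["contact_force"])
f=grab_frame("scene"); W=cloud(f); x,y,z=W[...,0],W[...,1],W[...,2]
im=f["frame"]; save("s2.png",cv2.resize(im[100:260,280:460],None,fx=3,fy=3))
```

```text
8.5 [0.46869567 0.1249207  0.22624221] 0.03270646868596423 [ 0.10097706  0.17264933 -1.04774756]
```

View pics/s2.png

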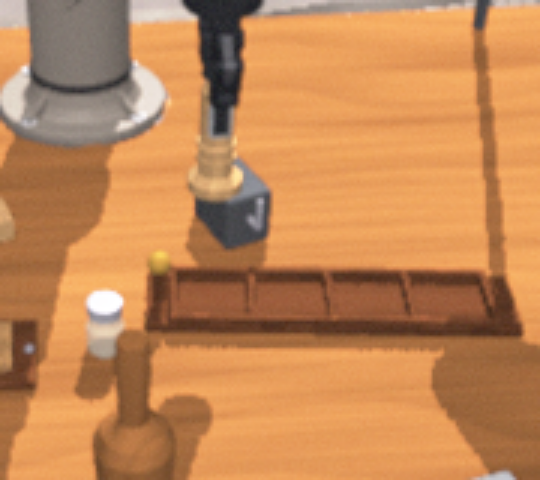

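The spindle hangs upright at (217,160) in the crop, above bay 1. Lowering it.

>>> drive_tool(
  rows=[
    {"offset": [0,0,0.06],"rotation": [0,0,0],"claw": 0},
    {"offset": [0,0,0.18],"rotation": [0,0,0],"claw": 0},
    {"offset": [0,0,0.32],"rotation": [0,0,0],"claw": 0},
    {"offset": [0,0,0.46],"rotation": [0,0,0],"claw": 0},
    {"offset": [0,0,0.6],"rotation": [0,0,0],"claw": 0},
    {"offset": [0,0,0.72],"rotation": [0,0,0],"claw": 0},
    {"offset": [0,0,0.82],"rotation": [0,0,0],"claw": 0},
    {"offset": [0,0,0.89],"rotation": [0,0,0],"claw": 0},
    {"offset": [0,0,0.93],"rotation": [0,0,0],"claw": 0},
    {"offset": [0,0,0.955],"rotation": [0,0,0],"claw": 0},
    {"offset": [0,0,0.97],"rotation": [0,0,0],"claw": 0},
    {"offset": [0,0,0.97],"rotation": [0,0,0],"claw": 0},
    {"offset": [0,0,0.97],"rotation": [0,0,0],"claw": 0},
  ],
)

```text
clock: 9.63
tcp_pos: [0.4696, 0.1256, 0.0818]
orientation: [2.221, 2.221, 0.002]
contact_force: [-0.0, 0.7, -0.8]
grip_width: 0.0329
gripper_force: 39.9
```

>>> drive_tool(
  rows=[
    {"offset": [0,0,0.007],"rotation": [0,0,0],"claw": 0},
    {"offset": [0,0,0.014],"rotation": [0,0,0],"claw": 0},
    {"offset": [0,0,0.014],"rotation": [0,0,0],"claw": 0},
    {"offset": [0,0,0.014],"rotation": [0,0,0],"claw": 0},
  ],
)

```text
clock: 9.97
tcp_pos: [0.4699, 0.1259, 0.0808]
orientation: [-2.221, -2.221, -0.003]
contact_force: [-3.7, -0.6, 15.0]
grip_width: 0.0327
gripper_force: 41.6
```

Contact at the floor (15 N). Release and go back for the ball.

>>> drive_tool(
  rows=[
    {"offset": [0,0,0],"rotation": [0,0,0],"claw": 0.5},
    {"offset": [0,0,0],"rotation": [0,0,0],"claw": 0.6},
    {"offset": [0,0,0],"rotation": [0,0,0],"claw": 0.8},
    {"offset": [0,0,0],"rotation": [0,0,0],"claw": 1},
    {"offset": [0,0,0],"rotation": [0,0,0],"claw": 1},
    {"offset": [0,0,0],"rotation": [0,0,0],"claw": 1},
    {"offset": [0,0,-0.05],"rotation": [0,0,0],"claw": 1},
    {"offset": [0,0,-0.15],"rotation": [0,0,0],"claw": 1},
    {"offset": [0,0,-0.3],"rotation": [0,0,0],"claw": 1},
    {"offset": [0,0,-0.5],"rotation": [0,0,0],"claw": 1},
    {"offset": [0,0,-0.7],"rotation": [0,0,0],"claw": 1},
    {"offset": [0,0,-0.85],"rotation": [0,0,0],"claw": 1},
    {"offset": [0,0,-0.85],"rotation": [0,0,0],"claw": 1},
  ],
)

```text
clock: 11.05
tcp_pos: [0.4718, 0.1261, 0.2114]
orientation: [2.221, 2.219, 0.012]
contact_force: [0.5, 0.6, -0.6]
grip_width: 0.0859
gripper_force: 0.0
```

>>> drive_tool(
  rows=[
    {"offset": [-0.1,0.02,0],"rotation": [0,0,0],"claw": 1},
    {"offset": [-0.25,0.05,0],"rotation": [0,0,0],"claw": 1},
    {"offset": [-0.42,0.09,0],"rotation": [0,0,0],"claw": 1},
    {"offset": [-0.58,0.12,0],"rotation": [0,0,0],"claw": 1},
    {"offset": [-0.738,0.15,0],"rotation": [0,0,0],"claw": 1},
  ],
)

```text
clock: 11.47
tcp_pos: [0.4914, 0.0136, 0.2067]
orientation: [-2.221, -2.221, 0.0]
contact_force: [-0.7, -0.4, 0.0]
grip_width: 0.0852
gripper_force: 0.0
```

>>> drive_tool(
  rows=[
    {"offset": [-0.15,0.03,0],"rotation": [0,0,0],"claw": 1},
    {"offset": [-0.3,0.06,0],"rotation": [0,0,0],"claw": 1},
    {"offset": [-0.45,0.09,0],"rotation": [0,0,0],"claw": 1},
    {"offset": [-0.6,0.12,0],"rotation": [0,0,0],"claw": 1},
    {"offset": [-0.738,0.15,0],"rotation": [0,0,0],"claw": 1},
  ],
)

```text
clock: 11.88
tcp_pos: [0.5138, -0.0973, 0.2066]
orientation: [-2.222, -2.221, 0.001]
contact_force: [0.6, -0.0, 0.1]
grip_width: 0.0855
gripper_force: 0.0
```

>>> drive_tool(
  rows=[
    {"offset": [-0.15,0.03,0],"rotation": [0,0,0],"claw": 1},
    {"offset": [-0.3,0.06,0],"rotation": [0,0,0],"claw": 1},
    {"offset": [-0.45,0.09,0],"rotation": [0,0,0],"claw": 1},
    {"offset": [-0.6,0.12,0],"rotation": [0,0,0],"claw": 1},
    {"offset": [-0.7,0.14,0],"rotation": [0,0,0],"claw": 1},
    {"offset": [-0.738,0.15,0],"rotation": [0,0,0],"claw": 1},
    {"offset": [-0.738,0.15,0],"rotation": [0,0,0],"claw": 1},
    {"offset": [-0.738,0.15,0],"rotation": [0,0,0],"claw": 1},
  ],
)

```text
clock: 12.55
tcp_pos: [0.5364, -0.2059, 0.2064]
orientation: [-2.221, -2.221, 0.0]
contact_force: [0.3, 0.9, -1.2]
grip_width: 0.0852
gripper_force: 0.0
```

Run:
```python
from h import *
o=get_obs(); print(o["clock"],o["tcp_pos"],o["orientation"],o["grip_width"],o["contact_force"])
f=grab_frame("scene"); W=cloud(f); x,y,z=W[...,0],W[...,1],W[...,2]
save("s3.png",f["frame"])
q=(abs(x-.47)<.04)&(abs(y-.125)<.04)&(z>.03)&(z<.16)
for a,b in((.03,.06),(.07,.09),(.09,.11),(.11,.14)):
    s=q&(z>a)&(z<b); print(a,np.median(x[s]),(y[s].min()+y[s].max())/2,z[s].max())
```

```text
12.55 [ 0.5363872  -0.20586454  0.2063865 ] [-2.22076640e+00 -2.22076012e+00  1.41642565e-04] 0.08522351068935245 [ 0.32743416  0.85831194 -1.24367812]
0.03 0.48365658759772395 0.1255318089367647 0.059586003985171776
0.07 0.48309708359220416 0.12572043915503114 0.08945421779664593
0.09 0.4837553230974121 0.12487926489178788 0.10982627336794962
0.11 0.47977516534638986 0.12442975910386611 0.13135495374411998
```

View pics/s3.png

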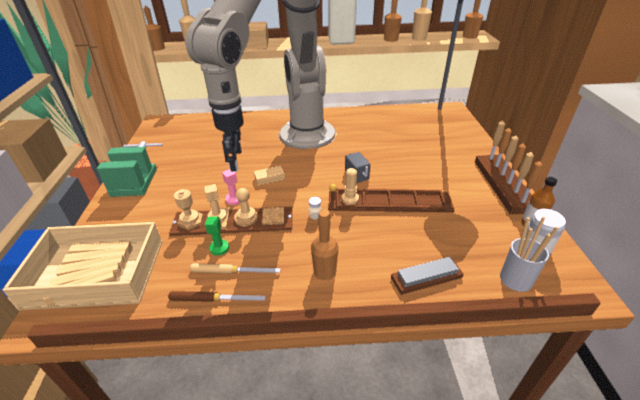

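The scene view shows the spindle upright in the bay by the knob (350,188), with the ball, block and urn still in place. Ball next.

>>> drive_tool(
  rows=[
    {"offset": [0,0,0.1],"rotation": [0,0,0],"claw": 1},
    {"offset": [0,0,0.24],"rotation": [0,0,0],"claw": 1},
    {"offset": [0,0,0.4],"rotation": [0,0,0],"claw": 1},
    {"offset": [0,0,0.55],"rotation": [0,0,0],"claw": 1},
    {"offset": [0,0,0.68],"rotation": [0,0,0],"claw": 1},
    {"offset": [0,0,0.77],"rotation": [0,0,0],"claw": 1},
    {"offset": [0,0,0.81],"rotation": [0,0,0],"claw": 1},
    {"offset": [0,0,0.81],"rotation": [0,0,0],"claw": 0.8},
    {"offset": [0,0,0.81],"rotation": [0,0,0],"claw": 0.6},
    {"offset": [0,0,0.81],"rotation": [0,0,0],"claw": 0.5},
    {"offset": [0,0,0.81],"rotation": [0,0,0],"claw": 0.4},
    {"offset": [0,0,0.81],"rotation": [0,0,0],"claw": 0.3},
    {"offset": [0,0,0.81],"rotation": [0,0,0],"claw": 0},
    {"offset": [0,0,0.81],"rotation": [0,0,0],"claw": 0},
    {"offset": [0,0,0.81],"rotation": [0,0,0],"claw": 0},
    {"offset": [0,0,0.81],"rotation": [0,0,0],"claw": 0},
  ],
)

```text
clock: 13.93
tcp_pos: [0.5376, -0.2069, 0.0866]
orientation: [2.22, 2.22, 0.003]
contact_force: [-2.2, 0.5, 7.2]
grip_width: 0.0402
gripper_force: 40.0
```

>>> drive_tool(
  rows=[
    {"offset": [0,0,-0.03],"rotation": [0,0,0],"claw": 0},
    {"offset": [0,0,-0.08],"rotation": [0,0,0],"claw": 0},
    {"offset": [0,0,-0.14],"rotation": [0,0,0],"claw": 0},
    {"offset": [0,0,-0.18],"rotation": [0,0,0],"claw": 0},
    {"offset": [0,0,-0.2],"rotation": [0,0,0],"claw": 0},
    {"offset": [0,0,-0.2],"rotation": [0,0,0],"claw": 0},
  ],
)

```text
clock: 14.43
tcp_pos: [0.5372, -0.2067, 0.1163]
orientation: [2.22, 2.22, 0.002]
contact_force: [-0.1, 0.2, -0.8]
grip_width: 0.0401
gripper_force: 40.4
```

Run:
```python
from h import *
o=get_obs(); print(o["clock"],o["tcp_pos"],o["grip_width"],o["contact_force"])
f=grab_frame("side"); save("s4.png",cv2.resize(f["frame"][200:350,240:440],None,fx=3,fy=3))
```

```text
14.4333 [ 0.53722851 -0.20674285  0.11628916] 0.040089035663614034 [-0.09694389  0.23127694 -0.79532555]
```

View pics/s4.png

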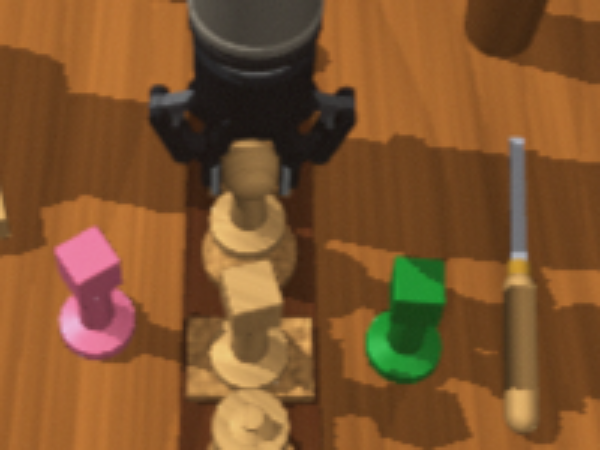

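The ball (250,170) is held with its foot clear of the stand and upright. Carry to bay 2.

>>> drive_tool(
  rows=[
    {"offset": [0,0,-0.04],"rotation": [0,0,0],"claw": 0},
    {"offset": [0,0,-0.12],"rotation": [0,0,0],"claw": 0},
    {"offset": [0,0,-0.24],"rotation": [0,0,0],"claw": 0},
    {"offset": [0,0,-0.37],"rotation": [0,0,0],"claw": 0},
    {"offset": [0,0,-0.5],"rotation": [0,0,0],"claw": 0},
    {"offset": [0,0,-0.61],"rotation": [0,0,0],"claw": 0},
    {"offset": [0,0,-0.68],"rotation": [0,0,0],"claw": 0},
    {"offset": [0,0,-0.7],"rotation": [0,0,0],"claw": 0},
  ],
)

```text
clock: 15.15
tcp_pos: [0.5375, -0.2071, 0.2225]
orientation: [2.22, 2.219, 0.003]
contact_force: [0.8, -0.7, -0.9]
grip_width: 0.0396
gripper_force: 40.5
```

>>> drive_tool(
  rows=[
    {"offset": [0.04,-0.005,0],"rotation": [0,0,0],"claw": 0},
    {"offset": [0.12,-0.016,0],"rotation": [0,0,0],"claw": 0},
    {"offset": [0.24,-0.033,0],"rotation": [0,0,0],"claw": 0},
    {"offset": [0.37,-0.052,0],"rotation": [0,0,0],"claw": 0},
    {"offset": [0.51,-0.072,0],"rotation": [0,0,0],"claw": 0},
    {"offset": [0.65,-0.092,0],"rotation": [0,0,0],"claw": 0},
    {"offset": [0.79,-0.112,0],"rotation": [0,0,0],"claw": 0},
    {"offset": [0.925,-0.131,0],"rotation": [0,0,0],"claw": 0},
  ],
)

```text
clock: 15.82
tcp_pos: [0.5155, -0.0653, 0.2189]
orientation: [-2.218, -2.221, 0.003]
contact_force: [0.5, 0.4, -0.4]
grip_width: 0.0398
gripper_force: 40.5
```

>>> drive_tool(
  rows=[
    {"offset": [0.14,-0.02,0],"rotation": [0,0,0],"claw": 0},
    {"offset": [0.28,-0.04,0],"rotation": [0,0,0],"claw": 0},
    {"offset": [0.42,-0.06,0],"rotation": [0,0,0],"claw": 0},
    {"offset": [0.56,-0.08,0],"rotation": [0,0,0],"claw": 0},
    {"offset": [0.7,-0.1,0],"rotation": [0,0,0],"claw": 0},
    {"offset": [0.82,-0.117,0],"rotation": [0,0,0],"claw": 0},
    {"offset": [0.925,-0.131,0],"rotation": [0,0,0],"claw": 0},
  ],
)

```text
clock: 16.4
tcp_pos: [0.4955, 0.0734, 0.2189]
orientation: [-2.218, -2.223, 0.003]
contact_force: [0.1, -0.7, -0.9]
grip_width: 0.04
gripper_force: 40.5
```

>>> drive_tool(
  rows=[
    {"offset": [0.14,-0.02,0],"rotation": [0,0,0],"claw": 0},
    {"offset": [0.28,-0.04,0],"rotation": [0,0,0],"claw": 0},
    {"offset": [0.42,-0.06,0],"rotation": [0,0,0],"claw": 0},
    {"offset": [0.56,-0.08,0],"rotation": [0,0,0],"claw": 0},
    {"offset": [0.7,-0.1,0],"rotation": [0,0,0],"claw": 0},
    {"offset": [0.81,-0.115,0],"rotation": [0,0,0],"claw": 0},
    {"offset": [0.89,-0.126,0],"rotation": [0,0,0],"claw": 0},
    {"offset": [0.925,-0.131,0],"rotation": [0,0,0],"claw": 0},
    {"offset": [0.925,-0.131,0],"rotation": [0,0,0],"claw": 0},
    {"offset": [0.925,-0.131,0],"rotation": [0,0,0],"claw": 0},
  ],
)

```text
clock: 17.23
tcp_pos: [0.4774, 0.209, 0.2198]
orientation: [2.222, 2.221, -0.002]
contact_force: [-0.3, -0.6, -1.3]
grip_width: 0.0398
gripper_force: 40.5
```

>>> drive_tool(
  rows=[
    {"offset": [0,0,0.06],"rotation": [0,0,0],"claw": 0},
    {"offset": [0,0,0.18],"rotation": [0,0,0],"claw": 0},
    {"offset": [0,0,0.32],"rotation": [0,0,0],"claw": 0},
    {"offset": [0,0,0.46],"rotation": [0,0,0],"claw": 0},
    {"offset": [0,0,0.6],"rotation": [0,0,0],"claw": 0},
    {"offset": [0,0,0.72],"rotation": [0,0,0],"claw": 0},
    {"offset": [0,0,0.82],"rotation": [0,0,0],"claw": 0},
    {"offset": [0,0,0.89],"rotation": [0,0,0],"claw": 0},
    {"offset": [0,0,0.93],"rotation": [0,0,0],"claw": 0},
    {"offset": [0,0,0.945],"rotation": [0,0,0],"claw": 0},
    {"offset": [0,0,0.955],"rotation": [0,0,0],"claw": 0},
    {"offset": [0,0,0.955],"rotation": [0,0,0],"claw": 0},
    {"offset": [0,0,0.955],"rotation": [0,0,0],"claw": 0},
  ],
)

```text
clock: 18.32
tcp_pos: [0.4782, 0.2099, 0.0776]
orientation: [2.221, 2.221, 0.002]
contact_force: [0.4, 0.1, -1.2]
grip_width: 0.0402
gripper_force: 40.5
```

Run:
```python
from h import *
o=get_obs(); print(o["clock"],o["tcp_pos"],o["contact_force"])
for n in("scene","side"):
    f=grab_frame(n); W=cloud(f); x,y,z=W[...,0],W[...,1],W[...,2]; im=f["frame"].astype(int)
    q=(abs(x-.4777)<.05)&(abs(y-.21)<.045)&(im[...,0]>150 if n=="scene" else im[...,0]>110)
    for a,b in((.016,.026),(.026,.04),(.04,.06),(.065,.075)):
        s=q&(z>a)&(z<b)
        if s.sum()>3: print(n,a,s.sum(),"x",x[s].min().round(4),x[s].max().round(4),"y",y[s].min().round(4),y[s].max().round(4))
```

```text
18.3167 [0.47818914 0.20988584 0.07761135] [ 0.44142241  0.12497545 -1.19053808]
scene 0.016 110 x 0.4277 0.5247 y 0.1655 0.2541
scene 0.026 115 x 0.4453 0.5058 y 0.171 0.2539
scene 0.04 46 x 0.4737 0.4929 y 0.1979 0.222
scene 0.065 7 x 0.4788 0.4908 y 0.1987 0.2164
side 0.016 8 x 0.4343 0.4991 y 0.1675 0.2413
side 0.026 57 x 0.4849 0.5019 y 0.1848 0.2323
side 0.04 4 x 0.488 0.4906 y 0.204 0.2122
```

>>> drive_tool(
  rows=[
    {"offset": [0,0,0.007],"rotation": [0,0,0],"claw": 0},
    {"offset": [0,0,0.014],"rotation": [0,0,0],"claw": 0},
    {"offset": [0,0,0.018],"rotation": [0,0,0],"claw": 0},
    {"offset": [0,0,0.018],"rotation": [0,0,0],"claw": 0},
    {"offset": [0,0,0.018],"rotation": [0,0,0],"claw": 0},
  ],
)

```text
clock: 18.83
tcp_pos: [0.4778, 0.21, 0.0746]
orientation: [-2.221, -2.221, -0.001]
contact_force: [-1.3, 0.0, 4.6]
grip_width: 0.04
gripper_force: 40.9
```

Contact. Release and go for the block.

>>> drive_tool(
  rows=[
    {"offset": [0,0,0],"rotation": [0,0,0],"claw": 0.55},
    {"offset": [0,0,0],"rotation": [0,0,0],"claw": 0.65},
    {"offset": [0,0,0],"rotation": [0,0,0],"claw": 0.8},
    {"offset": [0,0,0],"rotation": [0,0,0],"claw": 1},
    {"offset": [0,0,0],"rotation": [0,0,0],"claw": 1},
    {"offset": [0,0,0],"rotation": [0,0,0],"claw": 1},
    {"offset": [0,0,-0.05],"rotation": [0,0,0],"claw": 1},
    {"offset": [0,0,-0.15],"rotation": [0,0,0],"claw": 1},
    {"offset": [0,0,-0.3],"rotation": [0,0,0],"claw": 1},
    {"offset": [0,0,-0.5],"rotation": [0,0,0],"claw": 1},
    {"offset": [0,0,-0.7],"rotation": [0,0,0],"claw": 1},
    {"offset": [0,0,-0.9],"rotation": [0,0,0],"claw": 1},
    {"offset": [0,0,-0.9],"rotation": [0,0,0],"claw": 1},
  ],
)

```text
clock: 19.92
tcp_pos: [0.4809, 0.2107, 0.2152]
orientation: [2.221, 2.219, 0.015]
contact_force: [1.0, 0.3, 0.4]
grip_width: 0.0853
gripper_force: 0.0
```

>>> drive_tool(
  rows=[
    {"offset": [-0.1,0.01,0],"rotation": [0,0,0],"claw": 1},
    {"offset": [-0.25,0.03,0],"rotation": [0,0,0],"claw": 1},
    {"offset": [-0.44,0.05,0],"rotation": [0,0,0],"claw": 1},
    {"offset": [-0.64,0.075,0],"rotation": [0,0,0],"claw": 1},
    {"offset": [-0.841,0.1,0],"rotation": [0,0,0],"claw": 1},
  ],
)

```text
clock: 20.33
tcp_pos: [0.4925, 0.0824, 0.2095]
orientation: [-2.221, -2.222, -0.001]
contact_force: [0.8, -0.8, -0.9]
grip_width: 0.0856
gripper_force: 0.0
```

>>> drive_tool(
  rows=[
    {"offset": [-0.2,0.025,0],"rotation": [0,0,0],"claw": 1},
    {"offset": [-0.4,0.05,0],"rotation": [0,0,0],"claw": 1},
    {"offset": [-0.62,0.075,0],"rotation": [0,0,0],"claw": 1},
    {"offset": [-0.841,0.1,0],"rotation": [0,0,0],"claw": 1},
  ],
)

```text
clock: 20.67
tcp_pos: [0.5075, -0.044, 0.2095]
orientation: [-2.221, -2.222, -0.001]
contact_force: [1.1, -0.5, -0.4]
grip_width: 0.0858
gripper_force: 0.0
```

>>> drive_tool(
  rows=[
    {"offset": [-0.2,0.025,0],"rotation": [0,0,0],"claw": 1},
    {"offset": [-0.4,0.05,0],"rotation": [0,0,0],"claw": 1},
    {"offset": [-0.62,0.075,0],"rotation": [0,0,0],"claw": 1},
    {"offset": [-0.841,0.1,0],"rotation": [0,0,0],"claw": 1},
  ],
)

```text
clock: 21.0
tcp_pos: [0.5225, -0.1701, 0.2094]
orientation: [-2.221, -2.222, -0.001]
contact_force: [1.2, 0.8, 0.5]
grip_width: 0.0857
gripper_force: 0.0
```

>>> drive_tool(
  rows=[
    {"offset": [-0.2,0.025,0],"rotation": [0,0,-0.03],"claw": 1},
    {"offset": [-0.4,0.05,0],"rotation": [0,0,-0.06],"claw": 1},
    {"offset": [-0.6,0.075,0],"rotation": [0,0,-0.09],"claw": 1},
    {"offset": [-0.76,0.09,0],"rotation": [0,0,-0.12],"claw": 1},
    {"offset": [-0.841,0.1,0],"rotation": [0,0,-0.127],"claw": 1},
    {"offset": [-0.841,0.1,0],"rotation": [0,0,-0.127],"claw": 1},
    {"offset": [-0.841,0.1,0],"rotation": [0,0,-0.127],"claw": 1},
  ],
)

```text
clock: 21.58
tcp_pos: [0.5372, -0.2954, 0.2091]
orientation: [-1.925, -2.482, 0.0]
contact_force: [0.7, -0.0, -1.0]
grip_width: 0.0855
gripper_force: 0.0
```

Run:
```python
from h import *
o=get_obs(); R=cv2.Rodrigues(o["orientation"])[0]; print(o["clock"],o["tcp_pos"],"tool y yaw",np.degrees(np.arctan2(R[1,1],R[0,1])),o["contact_force"])
f=grab_frame("scene"); save("s5.png",f["frame"])
```

```text
21.5833 [ 0.53718909 -0.29539856  0.20911199] tool y yaw 14.42789027776124 [ 0.65199042 -0.00602825 -0.98816847]
```

View pics/s5.png

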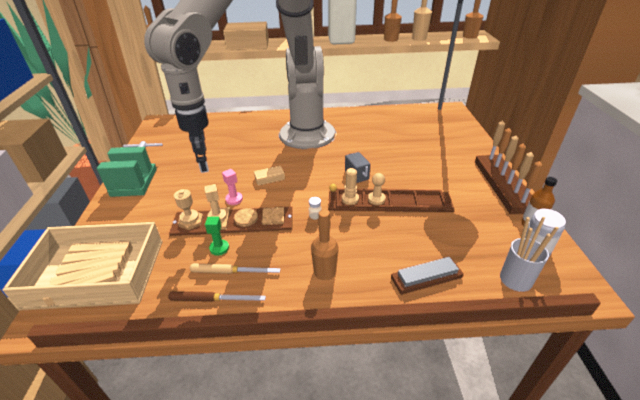

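The spindle (350,188) and ball (377,190) stand in bays 1 and 2. The gripper is over the pale block (215,200). Grasp it.

>>> drive_tool(
  rows=[
    {"offset": [0,0,0.1],"rotation": [0,0,0],"claw": 1},
    {"offset": [0,0,0.23],"rotation": [0,0,0],"claw": 1},
    {"offset": [0,0,0.37],"rotation": [0,0,0],"claw": 1},
    {"offset": [0,0,0.51],"rotation": [0,0,0],"claw": 1},
    {"offset": [0,0,0.62],"rotation": [0,0,0],"claw": 1},
    {"offset": [0,0,0.7],"rotation": [0,0,0],"claw": 1},
    {"offset": [0,0,0.735],"rotation": [0,0,0],"claw": 1},
    {"offset": [0,0,0.735],"rotation": [0,0,0],"claw": 0.8},
    {"offset": [0,0,0.735],"rotation": [0,0,0],"claw": 0.6},
    {"offset": [0,0,0.735],"rotation": [0,0,0],"claw": 0.5},
    {"offset": [0,0,0.735],"rotation": [0,0,0],"claw": 0.4},
    {"offset": [0,0,0.735],"rotation": [0,0,0],"claw": 0.3},
    {"offset": [0,0,0.735],"rotation": [0,0,0],"claw": 0.2},
    {"offset": [0,0,0.735],"rotation": [0,0,0],"claw": 0},
    {"offset": [0,0,0.735],"rotation": [0,0,0],"claw": 0},
    {"offset": [0,0,0.735],"rotation": [0,0,0],"claw": 0},
    {"offset": [0,0,0.735],"rotation": [0,0,0],"claw": 0},
  ],
)

```text
clock: 23.05
tcp_pos: [0.5385, -0.2953, 0.1001]
orientation: [1.921, 2.483, 0.001]
contact_force: [0.0, 1.2, 5.3]
grip_width: 0.0336
gripper_force: 40.8
```

>>> drive_tool(
  rows=[
    {"offset": [0,0,-0.03],"rotation": [0,0,0],"claw": 0},
    {"offset": [0,0,-0.1],"rotation": [0,0,0],"claw": 0},
    {"offset": [0,0,-0.22],"rotation": [0,0,0],"claw": 0},
    {"offset": [0,0,-0.36],"rotation": [0,0,0.02],"claw": 0},
    {"offset": [0,0,-0.5],"rotation": [0,0,0.05],"claw": 0},
    {"offset": [0,0,-0.64],"rotation": [0,0,0.08],"claw": 0},
    {"offset": [0,0,-0.77],"rotation": [0,0,0.11],"claw": 0},
    {"offset": [0,0,-0.86],"rotation": [0,0,0.127],"claw": 0},
    {"offset": [0,0,-0.9],"rotation": [0,0,0.127],"claw": 0},
    {"offset": [0,0,-0.9],"rotation": [0,0,0.127],"claw": 0},
    {"offset": [0,0,-0.9],"rotation": [0,0,0.127],"claw": 0},
  ],
)

```text
clock: 23.97
tcp_pos: [0.5374, -0.2946, 0.2338]
orientation: [-2.22, -2.222, -0.0]
contact_force: [0.1, 0.2, -1.7]
grip_width: 0.0335
gripper_force: 39.9
```

Run:
```python
from h import *
o=get_obs(); R=cv2.Rodrigues(o["orientation"])[0]; print(o["clock"],o["tcp_pos"],"tool y yaw",np.degrees(np.arctan2(R[1,1],R[0,1])),o["contact_force"])
f=grab_frame("side"); save("s6.png",cv2.resize(f["frame"][180:380,220:440],None,fx=2.7,fy=2.7))
```

```text
23.9667 [ 0.53740439 -0.29464333  0.23375232] tool y yaw 0.06857949593078831 [ 0.09879366  0.2322989  -1.69402342]
```

View pics/s6.png

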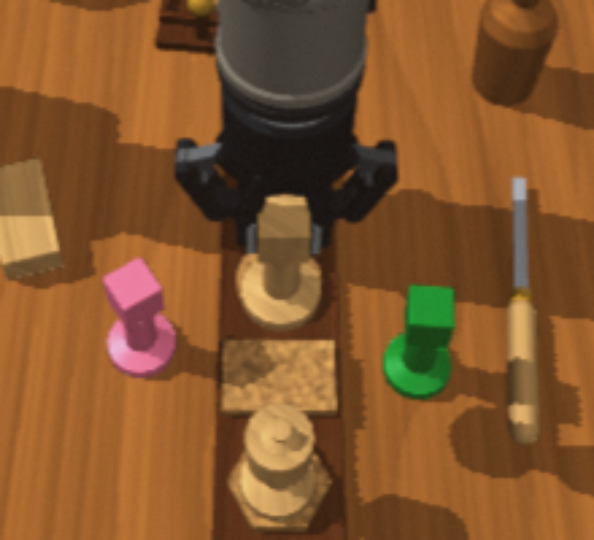

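The block (285,235) is lifted upright and squared to the gripper; the oblong stand is empty. Carry to bay 3.

>>> drive_tool(
  rows=[
    {"offset": [0.05,-0.004,0],"rotation": [0,0,0],"claw": 0},
    {"offset": [0.14,-0.012,0],"rotation": [0,0,0],"claw": 0},
    {"offset": [0.27,-0.024,0],"rotation": [0,0,0],"claw": 0},
    {"offset": [0.42,-0.037,0],"rotation": [0,0,0],"claw": 0},
    {"offset": [0.58,-0.051,0],"rotation": [0,0,0],"claw": 0},
    {"offset": [0.74,-0.065,0],"rotation": [0,0,0],"claw": 0},
    {"offset": [0.9,-0.079,0],"rotation": [0,0,0],"claw": 0},
    {"offset": [0.982,-0.086,0],"rotation": [0,0,0],"claw": 0},
  ],
)

```text
clock: 24.68
tcp_pos: [0.524, -0.1436, 0.2328]
orientation: [-2.215, -2.223, 0.001]
contact_force: [-0.7, 1.0, -1.2]
grip_width: 0.0337
gripper_force: 39.9
```

>>> drive_tool(
  rows=[
    {"offset": [0.16,-0.014,0],"rotation": [0,0,0],"claw": 0},
    {"offset": [0.32,-0.028,0],"rotation": [0,0,0],"claw": 0},
    {"offset": [0.48,-0.042,0],"rotation": [0,0,0],"claw": 0},
    {"offset": [0.64,-0.056,0],"rotation": [0,0,0],"claw": 0},
    {"offset": [0.81,-0.071,0],"rotation": [0,0,0],"claw": 0},
    {"offset": [0.982,-0.086,0],"rotation": [0,0,0],"claw": 0},
  ],
)

```text
clock: 25.18
tcp_pos: [0.5107, 0.0011, 0.2332]
orientation: [-2.22, -2.221, 0.002]
contact_force: [-1.0, -0.1, -1.0]
grip_width: 0.0336
gripper_force: 39.9
```

>>> drive_tool(
  rows=[
    {"offset": [0.16,-0.014,0],"rotation": [0,0,0],"claw": 0},
    {"offset": [0.32,-0.028,0],"rotation": [0,0,0],"claw": 0},
    {"offset": [0.48,-0.042,0],"rotation": [0,0,0],"claw": 0},
    {"offset": [0.64,-0.056,0],"rotation": [0,0,0],"claw": 0},
    {"offset": [0.81,-0.071,0],"rotation": [0,0,0],"claw": 0},
    {"offset": [0.982,-0.086,0],"rotation": [0,0,0],"claw": 0},
  ],
)

```text
clock: 25.68
tcp_pos: [0.4978, 0.1482, 0.2332]
orientation: [-2.221, -2.221, 0.002]
contact_force: [0.8, -0.4, -0.2]
grip_width: 0.0338
gripper_force: 39.9
```

>>> drive_tool(
  rows=[
    {"offset": [0.16,-0.014,0],"rotation": [0,0,0],"claw": 0},
    {"offset": [0.32,-0.028,0],"rotation": [0,0,0],"claw": 0},
    {"offset": [0.48,-0.042,0],"rotation": [0,0,0],"claw": 0},
    {"offset": [0.64,-0.056,0],"rotation": [0,0,0],"claw": 0},
    {"offset": [0.79,-0.069,0],"rotation": [0,0,0],"claw": 0},
    {"offset": [0.91,-0.08,0],"rotation": [0,0,0],"claw": 0},
    {"offset": [0.97,-0.085,0],"rotation": [0,0,0],"claw": 0},
    {"offset": [0.982,-0.086,0],"rotation": [0,0,0],"claw": 0},
    {"offset": [0.982,-0.086,0],"rotation": [0,0,0],"claw": 0},
    {"offset": [0.982,-0.086,0],"rotation": [0,0,0],"claw": 0},
  ],
)

```text
clock: 26.52
tcp_pos: [0.4862, 0.2926, 0.2337]
orientation: [2.223, 2.219, -0.002]
contact_force: [-0.2, 0.5, -0.7]
grip_width: 0.0335
gripper_force: 39.9
```

>>> drive_tool(
  rows=[
    {"offset": [0.01,0,0.06],"rotation": [0,0,0],"claw": 0},
    {"offset": [0.01,0,0.18],"rotation": [0,0,0],"claw": 0},
    {"offset": [0.01,0,0.32],"rotation": [0,0,0],"claw": 0},
    {"offset": [0.01,0,0.46],"rotation": [0,0,0],"claw": 0},
    {"offset": [0.01,0,0.6],"rotation": [0,0,0],"claw": 0},
    {"offset": [0.01,0,0.72],"rotation": [0,0,0],"claw": 0},
    {"offset": [0.01,0,0.82],"rotation": [0,0,0],"claw": 0},
    {"offset": [0.01,0,0.89],"rotation": [0,0,0],"claw": 0},
    {"offset": [0.01,0,0.93],"rotation": [0,0,0],"claw": 0},
    {"offset": [0.01,0,0.95],"rotation": [0,0,0],"claw": 0},
    {"offset": [0.01,0,0.96],"rotation": [0,0,0],"claw": 0},
    {"offset": [0.01,0,0.96],"rotation": [0,0,0],"claw": 0},
    {"offset": [0.01,0,0.96],"rotation": [0,0,0],"claw": 0},
  ],
)

```text
clock: 27.6
tcp_pos: [0.4866, 0.296, 0.0907]
orientation: [2.222, 2.221, 0.002]
contact_force: [0.6, -0.6, -0.7]
grip_width: 0.0336
gripper_force: 39.9
```

>>> drive_tool(
  rows=[
    {"offset": [0,0,0.005],"rotation": [0,0,0],"claw": 0},
    {"offset": [0,0,0.01],"rotation": [0,0,0],"claw": 0},
    {"offset": [0,0,0.01],"rotation": [0,0,0],"claw": 0},
    {"offset": [0,0,0.01],"rotation": [0,0,0],"claw": 0},
  ],
)

```text
clock: 27.93
tcp_pos: [0.4861, 0.2959, 0.0887]
orientation: [-2.221, -2.221, -0.0]
contact_force: [-1.2, 0.2, -1.3]
grip_width: 0.0336
gripper_force: 39.9
```

>>> drive_tool(
  rows=[
    {"offset": [0,0,0.005],"rotation": [0,0,0],"claw": 0},
    {"offset": [0,0,0.01],"rotation": [0,0,0],"claw": 0},
    {"offset": [0,0,0.01],"rotation": [0,0,0],"claw": 0},
    {"offset": [0,0,0.01],"rotation": [0,0,0],"claw": 0},
  ],
)

```text
clock: 28.27
tcp_pos: [0.4863, 0.296, 0.0881]
orientation: [-2.221, -2.221, -0.001]
contact_force: [-3.4, -1.5, 10.0]
grip_width: 0.0333
gripper_force: 41.2
```

>>> drive_tool(
  rows=[
    {"offset": [0,0,0],"rotation": [0,0,0],"claw": 0.5},
    {"offset": [0,0,0],"rotation": [0,0,0],"claw": 0.6},
    {"offset": [0,0,0],"rotation": [0,0,0],"claw": 0.8},
    {"offset": [0,0,0],"rotation": [0,0,0],"claw": 1},
    {"offset": [0,0,0],"rotation": [0,0,0],"claw": 1},
    {"offset": [0,0,0],"rotation": [0,0,0],"claw": 1},
    {"offset": [0,0,-0.05],"rotation": [0,0,0],"claw": 1},
    {"offset": [0,0,-0.15],"rotation": [0,0,0],"claw": 1},
    {"offset": [0,0,-0.3],"rotation": [0,0,0],"claw": 1},
    {"offset": [0,0,-0.5],"rotation": [0,0,0],"claw": 1},
    {"offset": [0,0,-0.7],"rotation": [0,0,0],"claw": 1},
    {"offset": [0,0,-0.85],"rotation": [0,0,0],"claw": 1},
    {"offset": [0,0,-0.85],"rotation": [0,0,0],"claw": 1},
  ],
)

```text
clock: 29.35
tcp_pos: [0.4888, 0.297, 0.2199]
orientation: [2.222, 2.22, 0.013]
contact_force: [-0.0, 0.6, 1.1]
grip_width: 0.0854
gripper_force: 0.0
```

>>> drive_tool(
  rows=[
    {"offset": [-0.1,0.007,0],"rotation": [0,0,0],"claw": 1},
    {"offset": [-0.27,0.02,0],"rotation": [0,0,0],"claw": 1},
    {"offset": [-0.48,0.036,0],"rotation": [0,0,0],"claw": 1},
    {"offset": [-0.69,0.052,0],"rotation": [0,0,0],"claw": 1},
    {"offset": [-0.902,0.068,0],"rotation": [0,0,0],"claw": 1},
  ],
)

```text
clock: 29.77
tcp_pos: [0.4952, 0.1578, 0.2135]
orientation: [-2.221, -2.221, 0.004]
contact_force: [1.1, -0.5, -0.0]
grip_width: 0.0854
gripper_force: 0.0
```

>>> drive_tool(
  rows=[
    {"offset": [-0.22,0.017,0],"rotation": [0,0,0],"claw": 1},
    {"offset": [-0.45,0.034,0],"rotation": [0,0,0],"claw": 1},
    {"offset": [-0.68,0.051,0],"rotation": [0,0,0],"claw": 1},
    {"offset": [-0.902,0.068,0],"rotation": [0,0,0],"claw": 1},
  ],
)

```text
clock: 30.1
tcp_pos: [0.5049, 0.0222, 0.2136]
orientation: [-2.222, -2.22, 0.003]
contact_force: [0.4, 0.4, -0.4]
grip_width: 0.0852
gripper_force: 0.0
```

>>> drive_tool(
  rows=[
    {"offset": [-0.22,0.017,0],"rotation": [0,0,0],"claw": 1},
    {"offset": [-0.45,0.034,0],"rotation": [0,0,0],"claw": 1},
    {"offset": [-0.68,0.051,0],"rotation": [0,0,0],"claw": 1},
    {"offset": [-0.902,0.068,0],"rotation": [0,0,0],"claw": 1},
  ],
)

```text
clock: 30.43
tcp_pos: [0.5149, -0.1128, 0.2136]
orientation: [-2.222, -2.219, 0.002]
contact_force: [0.1, 0.4, 0.3]
grip_width: 0.0852
gripper_force: 0.0
```

>>> drive_tool(
  rows=[
    {"offset": [-0.22,0.017,0],"rotation": [0,0,0],"claw": 1},
    {"offset": [-0.45,0.034,0],"rotation": [0,0,0],"claw": 1},
    {"offset": [-0.68,0.051,0],"rotation": [0,0,0],"claw": 1},
    {"offset": [-0.902,0.068,0],"rotation": [0,0,0],"claw": 1},
  ],
)

```text
clock: 30.77
tcp_pos: [0.525, -0.2478, 0.2134]
orientation: [-2.221, -2.219, 0.002]
contact_force: [1.0, 0.3, -0.0]
grip_width: 0.0853
gripper_force: 0.0
```

>>> drive_tool(
  rows=[
    {"offset": [-0.2,0.015,0],"rotation": [0,0,0],"claw": 1},
    {"offset": [-0.4,0.03,0],"rotation": [0,0,0],"claw": 1},
    {"offset": [-0.6,0.045,0],"rotation": [0,0,0],"claw": 1},
    {"offset": [-0.78,0.06,0],"rotation": [0,0,0],"claw": 1},
    {"offset": [-0.902,0.068,0],"rotation": [0,0,0],"claw": 1},
    {"offset": [-0.902,0.068,0],"rotation": [0,0,0],"claw": 1},
    {"offset": [-0.902,0.068,0],"rotation": [0,0,0],"claw": 1},
  ],
)

```text
clock: 31.35
tcp_pos: [0.5349, -0.3821, 0.2133]
orientation: [-2.224, -2.216, 0.002]
contact_force: [-0.5, 0.9, 0.2]
grip_width: 0.0854
gripper_force: 0.0
```

Run:
```python
from h import *
o=get_obs(); print(o["clock"],o["tcp_pos"],o["contact_force"])
f=grab_frame("side"); W=cloud(f); x,y,z=W[...,0],W[...,1],W[...,2]
q=(abs(x-.537)<.04)&(abs(y+.381)<.05)&(z>.11)&(z<.125)
print("urn",x[q].min(),x[q].max(),y[q].min(),y[q].max(),q.sum())
```

```text
31.35 [ 0.5348979  -0.38210835  0.2132731 ] [-0.49544196  0.92821454  0.20008196]
urn 0.5135420560374095 0.5602737321780413 -0.4036359540486837 -0.356991249395561 477
```

>>> drive_tool(
  rows=[
    {"offset": [0.005,0.015,0.1],"rotation": [0,0,0],"claw": 1},
    {"offset": [0.005,0.015,0.24],"rotation": [0,0,0],"claw": 1},
    {"offset": [0.005,0.015,0.4],"rotation": [0,0,0],"claw": 1},
    {"offset": [0.005,0.015,0.56],"rotation": [0,0,0],"claw": 1},
    {"offset": [0.005,0.015,0.7],"rotation": [0,0,0],"claw": 1},
    {"offset": [0.005,0.015,0.8],"rotation": [0,0,0],"claw": 1},
    {"offset": [0.005,0.015,0.85],"rotation": [0,0,0],"claw": 1},
    {"offset": [0.005,0.015,0.85],"rotation": [0,0,0],"claw": 0.85},
    {"offset": [0.005,0.015,0.85],"rotation": [0,0,0],"claw": 0.7},
    {"offset": [0.005,0.015,0.85],"rotation": [0,0,0],"claw": 0.6},
    {"offset": [0.005,0.015,0.85],"rotation": [0,0,0],"claw": 0.5},
    {"offset": [0.005,0.015,0.85],"rotation": [0,0,0],"claw": 0.4},
    {"offset": [0.005,0.015,0.85],"rotation": [0,0,0],"claw": 0},
    {"offset": [0.005,0.015,0.85],"rotation": [0,0,0],"claw": 0},
    {"offset": [0.005,0.015,0.85],"rotation": [0,0,0],"claw": 0},
    {"offset": [0.005,0.015,0.85],"rotation": [0,0,0],"claw": 0},
  ],
)

```text
clock: 32.73
tcp_pos: [0.5398, -0.3808, 0.0886]
orientation: [2.22, 2.22, 0.001]
contact_force: [-2.0, 1.2, 5.3]
grip_width: 0.0469
gripper_force: 41.1
```

>>> drive_tool(
  rows=[
    {"offset": [0,0,-0.03],"rotation": [0,0,0],"claw": 0},
    {"offset": [0,0,-0.1],"rotation": [0,0,0],"claw": 0},
    {"offset": [0,0,-0.22],"rotation": [0,0,0],"claw": 0},
    {"offset": [0,0,-0.36],"rotation": [0,0,0],"claw": 0},
    {"offset": [0,0,-0.5],"rotation": [0,0,0],"claw": 0},
    {"offset": [0,0,-0.64],"rotation": [0,0,0],"claw": 0},
    {"offset": [0,0,-0.77],"rotation": [0,0,0],"claw": 0},
    {"offset": [0,0,-0.86],"rotation": [0,0,0],"claw": 0},
    {"offset": [0,0,-0.9],"rotation": [0,0,0],"claw": 0},
    {"offset": [0,0,-0.9],"rotation": [0,0,0],"claw": 0},
  ],
)

```text
clock: 33.57
tcp_pos: [0.5399, -0.3804, 0.2237]
orientation: [2.22, 2.22, 0.001]
contact_force: [-1.0, 0.3, -1.0]
grip_width: 0.0467
gripper_force: 41.3
```

Run:
```python
from h import *
o=get_obs(); print(o["clock"],o["tcp_pos"],o["contact_force"])
f=grab_frame("scene"); save("s7.png",f["frame"])
```

```text
33.5667 [ 0.5398995  -0.38041906  0.22366771] [-1.01697701  0.30098978 -1.04175163]
```

View pics/s7.png

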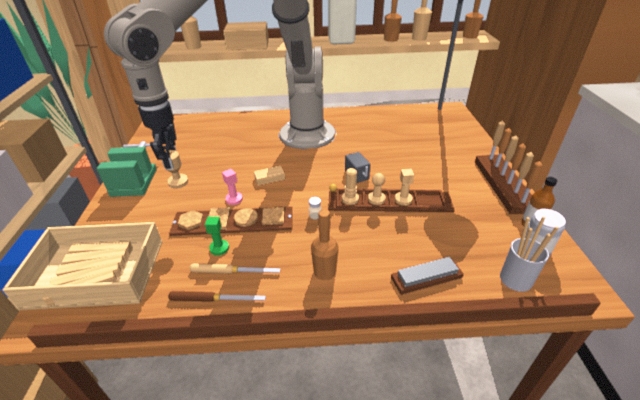

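The urn (176,170) is lifted; the spindle (350,188), ball (377,190) and block (405,188) stand in bays 1–3. Carry the urn to bay 4.

>>> drive_tool(
  rows=[
    {"offset": [0.05,-0.003,0],"rotation": [0,0,0],"claw": 0},
    {"offset": [0.14,-0.008,0],"rotation": [0,0,0],"claw": 0},
    {"offset": [0.27,-0.016,0],"rotation": [0,0,0],"claw": 0},
    {"offset": [0.41,-0.024,0],"rotation": [0,0,0],"claw": 0},
    {"offset": [0.55,-0.033,0],"rotation": [0,0,0],"claw": 0},
    {"offset": [0.7,-0.042,0],"rotation": [0,0,0],"claw": 0},
    {"offset": [0.844,-0.05,0],"rotation": [0,0,0],"claw": 0},
  ],
)

```text
clock: 34.2
tcp_pos: [0.5308, -0.2512, 0.2204]
orientation: [-2.219, -2.22, 0.002]
contact_force: [0.0, -0.1, -0.8]
grip_width: 0.0469
gripper_force: 41.2
```

>>> drive_tool(
  rows=[
    {"offset": [0.16,-0.01,0],"rotation": [0,0,0],"claw": 0},
    {"offset": [0.33,-0.02,0],"rotation": [0,0,0],"claw": 0},
    {"offset": [0.5,-0.03,0],"rotation": [0,0,0],"claw": 0},
    {"offset": [0.67,-0.04,0],"rotation": [0,0,0],"claw": 0},
    {"offset": [0.844,-0.05,0],"rotation": [0,0,0],"claw": 0},
  ],
)

```text
clock: 34.62
tcp_pos: [0.5231, -0.1248, 0.2207]
orientation: [-2.22, -2.22, 0.003]
contact_force: [0.3, 0.0, 0.2]
grip_width: 0.0471
gripper_force: 41.2
```

>>> drive_tool(
  rows=[
    {"offset": [0.16,-0.01,0],"rotation": [0,0,0],"claw": 0},
    {"offset": [0.33,-0.02,0],"rotation": [0,0,0],"claw": 0},
    {"offset": [0.5,-0.03,0],"rotation": [0,0,0],"claw": 0},
    {"offset": [0.67,-0.04,0],"rotation": [0,0,0],"claw": 0},
    {"offset": [0.844,-0.05,0],"rotation": [0,0,0],"claw": 0},
  ],
)

```text
clock: 35.03
tcp_pos: [0.5154, 0.0015, 0.2208]
orientation: [-2.22, -2.221, 0.003]
contact_force: [0.3, 0.2, -0.9]
grip_width: 0.0467
gripper_force: 41.2
```

>>> drive_tool(
  rows=[
    {"offset": [0.16,-0.01,0],"rotation": [0,0,0],"claw": 0},
    {"offset": [0.33,-0.02,0],"rotation": [0,0,0],"claw": 0},
    {"offset": [0.5,-0.03,0],"rotation": [0,0,0],"claw": 0},
    {"offset": [0.67,-0.04,0],"rotation": [0,0,0],"claw": 0},
    {"offset": [0.844,-0.05,0],"rotation": [0,0,0],"claw": 0},
  ],
)

```text
clock: 35.45
tcp_pos: [0.5078, 0.1278, 0.2208]
orientation: [-2.22, -2.221, 0.003]
contact_force: [0.1, 0.7, -0.7]
grip_width: 0.0467
gripper_force: 41.2
```

>>> drive_tool(
  rows=[
    {"offset": [0.16,-0.01,0],"rotation": [0,0,0],"claw": 0},
    {"offset": [0.33,-0.02,0],"rotation": [0,0,0],"claw": 0},
    {"offset": [0.5,-0.03,0],"rotation": [0,0,0],"claw": 0},
    {"offset": [0.67,-0.04,0],"rotation": [0,0,0],"claw": 0},
    {"offset": [0.844,-0.05,0],"rotation": [0,0,0],"claw": 0},
  ],
)

```text
clock: 35.87
tcp_pos: [0.5003, 0.2541, 0.2206]
orientation: [-2.221, -2.221, 0.004]
contact_force: [0.0, -0.4, -0.9]
grip_width: 0.0467
gripper_force: 41.2
```

>>> drive_tool(
  rows=[
    {"offset": [0.16,-0.01,0],"rotation": [0,0,0],"claw": 0},
    {"offset": [0.32,-0.02,0],"rotation": [0,0,0],"claw": 0},
    {"offset": [0.47,-0.03,0],"rotation": [0,0,0],"claw": 0},
    {"offset": [0.61,-0.04,0],"rotation": [0,0,0],"claw": 0},
    {"offset": [0.73,-0.045,0],"rotation": [0,0,0],"claw": 0},
    {"offset": [0.81,-0.05,0],"rotation": [0,0,0],"claw": 0},
    {"offset": [0.844,-0.05,0],"rotation": [0,0,0],"claw": 0},
    {"offset": [0.844,-0.05,0],"rotation": [0,0,0],"claw": 0},
    {"offset": [0.844,-0.05,0],"rotation": [0,0,0],"claw": 0},
  ],
)

```text
clock: 36.62
tcp_pos: [0.4946, 0.3784, 0.2217]
orientation: [2.222, 2.22, -0.001]
contact_force: [-0.4, -0.9, -0.3]
grip_width: 0.0468
gripper_force: 41.2
```

>>> drive_tool(
  rows=[
    {"offset": [0,0,0.06],"rotation": [0,0,0],"claw": 0},
    {"offset": [0,0,0.18],"rotation": [0,0,0],"claw": 0},
    {"offset": [0,0,0.32],"rotation": [0,0,0],"claw": 0},
    {"offset": [0,0,0.46],"rotation": [0,0,0],"claw": 0},
    {"offset": [0,0,0.6],"rotation": [0,0,0],"claw": 0},
    {"offset": [0,0,0.72],"rotation": [0,0,0],"claw": 0},
    {"offset": [0,0,0.82],"rotation": [0,0,0],"claw": 0},
    {"offset": [0,0,0.89],"rotation": [0,0,0],"claw": 0},
    {"offset": [0,0,0.93],"rotation": [0,0,0],"claw": 0},
    {"offset": [0,0,0.945],"rotation": [0,0,0],"claw": 0},
    {"offset": [0,0,0.955],"rotation": [0,0,0],"claw": 0},
    {"offset": [0,0,0.955],"rotation": [0,0,0],"claw": 0},
    {"offset": [0,0,0.955],"rotation": [0,0,0],"claw": 0},
  ],
)

```text
clock: 37.7
tcp_pos: [0.4948, 0.3799, 0.0796]
orientation: [-2.222, -2.221, -0.002]
contact_force: [0.9, 0.8, -0.4]
grip_width: 0.0468
gripper_force: 41.2
```

>>> drive_tool(
  rows=[
    {"offset": [0,0,0.005],"rotation": [0,0,0],"claw": 0},
    {"offset": [0,0,0.01],"rotation": [0,0,0],"claw": 0},
    {"offset": [0,0,0.01],"rotation": [0,0,0],"claw": 0},
    {"offset": [0,0,0.01],"rotation": [0,0,0],"claw": 0},
  ],
)

```text
clock: 38.03
tcp_pos: [0.4943, 0.3797, 0.0774]
orientation: [-2.221, -2.222, -0.0]
contact_force: [-0.3, 0.7, -1.6]
grip_width: 0.0469
gripper_force: 41.2
```

>>> drive_tool(
  rows=[
    {"offset": [0,0,0.005],"rotation": [0,0,0],"claw": 0},
    {"offset": [0,0,0.01],"rotation": [0,0,0],"claw": 0},
    {"offset": [0,0,0.01],"rotation": [0,0,0],"claw": 0},
    {"offset": [0,0,0.01],"rotation": [0,0,0],"claw": 0},
  ],
)

```text
clock: 38.37
tcp_pos: [0.4945, 0.3801, 0.0766]
orientation: [-2.221, -2.221, -0.001]
contact_force: [-2.9, -0.7, 6.3]
grip_width: 0.047
gripper_force: 41.8
```

>>> drive_tool(
  rows=[
    {"offset": [0,0,0],"rotation": [0,0,0],"claw": 0.65},
    {"offset": [0,0,0],"rotation": [0,0,0],"claw": 0.75},
    {"offset": [0,0,0],"rotation": [0,0,0],"claw": 0.85},
    {"offset": [0,0,0],"rotation": [0,0,0],"claw": 1},
    {"offset": [0,0,0],"rotation": [0,0,0],"claw": 1},
    {"offset": [0,0,0],"rotation": [0,0,0],"claw": 1},
    {"offset": [0,0,-0.05],"rotation": [0,0,0],"claw": 1},
    {"offset": [0,0,-0.15],"rotation": [0,0,0],"claw": 1},
    {"offset": [0,0,-0.3],"rotation": [0,0,0],"claw": 1},
    {"offset": [0,0,-0.5],"rotation": [0,0,0],"claw": 1},
    {"offset": [0,0,-0.7],"rotation": [0,0,0],"claw": 1},
    {"offset": [0,0,-0.9],"rotation": [0,0,0],"claw": 1},
    {"offset": [0,0,-0.95],"rotation": [0,0,0],"claw": 1},
    {"offset": [0,0,-0.95],"rotation": [0,0,0],"claw": 1},
  ],
)

```text
clock: 39.53
tcp_pos: [0.4959, 0.3805, 0.2217]
orientation: [-2.222, -2.221, -0.009]
contact_force: [-0.3, 1.7, -0.5]
grip_width: 0.0856
gripper_force: 0.0
```

>>> drive_tool(
  rows=[
    {"offset": [-0.1,-0.02,-0.1],"rotation": [0,0,0],"claw": 1},
    {"offset": [-0.25,-0.05,-0.25],"rotation": [0,0,0],"claw": 1},
    {"offset": [-0.4,-0.08,-0.4],"rotation": [0,0,0],"claw": 1},
    {"offset": [-0.55,-0.11,-0.55],"rotation": [0,0,0],"claw": 1},
    {"offset": [-0.7,-0.14,-0.7],"rotation": [0,0,0],"claw": 1},
    {"offset": [-0.8,-0.15,-0.75],"rotation": [0,0,0],"claw": 1},
    {"offset": [-0.8,-0.15,-0.75],"rotation": [0,0,0],"claw": 1},
    {"offset": [-0.8,-0.15,-0.75],"rotation": [0,0,0],"claw": 1},
  ],
)

```text
clock: 40.2
tcp_pos: [0.4715, 0.2593, 0.33]
orientation: [-2.222, -2.22, 0.0]
contact_force: [-0.1, 0.9, -0.4]
grip_width: 0.0857
gripper_force: 0.0
```

Run:
```python
from h import *
o=get_obs(); print(o["clock"],o["tcp_pos"],o["contact_force"])
B=dict(spindle=(.4693,.1254,.124,.131),ball=(.4777,.21,.08,.12),block=(.4861,.2946,.119,.126),urn=(.4944,.3791,.098,.113))
for n in("wrist","scene","side"):
    f=grab_frame(n); W=cloud(f); x,y,z=W[...,0],W[...,1],W[...,2]
    if n=="wrist": save("w3.png",f["frame"])
    for k,(X,Y,a,b) in B.items():
        q=(abs(x-X)<.038)&(abs(y-Y)<.036); s=q&(z>a)&(z<b)
        ft=q&(z>.0225)&(z<.03)
        r=lambda s:(np.round([x[s].min(),x[s].max(),y[s].min()-Y,y[s].max()-Y],3).tolist() if s.sum()>5 else None)
        print(n,k,"ztop",np.nanmax(z[q]).round(4) if q.any() else None,"upper",r(s),"foot",r(ft))
```

```text
40.2 [0.47147829 0.25932182 0.32998733] [-0.07805798  0.8636612  -0.42910408]
wrist spindle ztop 0.1293 upper [0.455, 0.485, -0.015, 0.015] foot [0.431, 0.506, -0.035, 0.036]
wrist ball ztop 0.1141 upper [0.457, 0.497, -0.019, 0.021] foot [0.44, 0.516, -0.036, 0.036]
wrist block ztop 0.4241 upper [0.47, 0.503, -0.015, 0.019] foot [0.448, 0.524, -0.036, 0.035]
wrist urn ztop 0.1207 upper [0.469, 0.515, -0.024, 0.024] foot [0.456, 0.532, -0.035, 0.035]
scene spindle ztop 0.1316 upper [0.457, 0.488, -0.016, 0.015] foot [0.433, 0.507, -0.03, 0.034]
scene ball ztop 0.6042 upper [0.469, 0.499, -0.021, 0.02] foot [0.444, 0.516, -0.036, 0.034]
scene block ztop 0.6045 upper [0.467, 0.505, -0.015, 0.018] foot [0.45, 0.515, -0.026, 0.035]
scene urn ztop 0.1219 upper [0.473, 0.516, -0.023, 0.023] foot [0.457, 0.532, -0.027, 0.034]
side spindle ztop 0.1317 upper [0.455, 0.486, -0.016, 0.013] foot [0.431, 0.506, -0.036, 0.036]
side ball ztop 0.4616 upper [0.458, 0.497, -0.021, 0.014] foot [0.44, 0.514, -0.032, 0.027]
side block ztop 0.444 upper [0.47, 0.501, -0.016, 0.018] foot [0.449, 0.521, -0.028, 0.035]
side urn ztop 0.122 upper [0.47, 0.514, -0.027, 0.023] foot [0.458, 0.53, -0.029, 0.035]
```

View pics/w3.png

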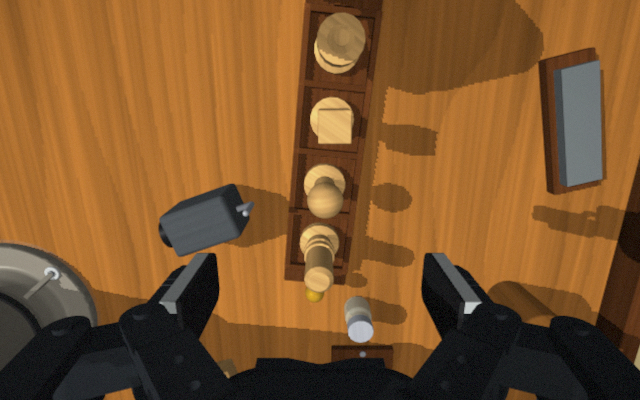

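The wrist view shows, from the knob (315,294) outwards: spindle (318,265), ball (325,197), block (335,125), urn (341,40). Each has its foot in its own bay. All tops are within about 2 mm of the bay centres, at heights that match flat seating.

```bash
python3 -c "
from bench import hand_in; print(hand_in())"
```

```text
the job is handed in; nothing more can be done
None
```

The job is handed in: all four samples stand upright and released in the rack, in order from the knobbed post spindle, ball, block, urn, each within about 2 mm of its bay centre by the last camera check; the hand-in returned no verdict.

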